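# Wedge the rocking portion scale

### The arm

A 6-joint arm with a two-finger parallel gripper is mounted at the origin on the work surface. World frame = base frame: x ahead of the robot, y to its left, z up, the work surface at z = 0. Lengths are in m, angles in rad, forces in N, time in s.
With the tool pointing down it reaches from about 0.375 to 0.925 m from the base axis. Payload 5.7 kg.
Tool frame: the origin (TCP) lies on the centre line of the jaws, within the pads' length; the fingertips stand 22 mm ahead of it and the grasp point (between the pads) lies 3 mm ahead of it; z points along the fingers, y is the direction in which the jaws open and shut (so a half turn about z gives the same grasp; the last joint's range is limited). The gripper opens to 88 mm and grips with 3 to 60 N. Pads are 20 mm wide; open, the fingers measure 115 mm over their backs; the gripper's body (75 mm by 178 mm) begins 61 mm behind the grasp point.
Start: joints at [-1.298, 0.359, 1.51, -0, 1.272, -0.115], TCP at [0.227, -0.555, 0.224] pointing down, gripper open.
Joint ranges: [-2.97, 2.97], [-1.01, 2.36], [0.21, 2.38], [-0.96, 4.11], [0.2, 2.71], [-2.98, 2.98]. Speed limits (rad/s): [2.39, 2.39, 3.14, 3.14, 3.14, 3.14].

### API

Orientations are given as a rotation vector (axis times angle).
In Python, from cell import arm gives the robot as it stands.
- The arm moves only by the shell command python3 -m creep 'ROWS' [FORCE]. ROWS is JSON, a list of rows, each a list of 7 numbers: the shift along the tool's x, y, z in m, then the turn, a rotation vector about the tool's x, y, z in rad, then the gripper command: -1 is fully open, 1 is shut, values between are in proportion. A call has 1 to 8 rows; each row shifts and turns the commanded pose from where the row before left it, along the tool's axes as they then stand; what a row does not reach is not made up. A row lasts 1/10 s, in which the tool goes at most 50 mm and 8.59 degrees, less where a joint would pass 70% of its speed; a pose out of reach is approached as far as the arm can. A call is refused whole if a number of a shift passes 0.05 or a number of a turn 0.15, either way. A call with a gripper value outside its range is refused whole. The fingers move at their own pace and stop on an object; FORCE is the grip in N (left out, the last holds). Time passes only in rows, so rows that do not move let the fingers close. It gives the time, the measured TCP pose, the force and the opening at its end, in the units of the state.
- arm.get_state(): the state, without advancing time (a new reading comes with each control period).
- arm.read_camera(name): name is "side" or "top"; returns the picture (480x640x3 uint8, blue, green, red); there is no depth.
- arm.camera_info(name): a dict with "fov_y" (degrees; the focal length in pixels is half the picture's height over the tangent of half this angle, whatever the lens; pixels are square), "cx", "cy" (the principal point, pixels), "extrinsics" (4x4, takes a point from camera to world coordinates). Camera axes: x right, y up, looking along -z (the intrinsics and any distortion apply to the point x, -y, -z); pixel columns grow to the right and rows downward; lengths in m; the calibration is good to about 2 mm. A picture is of the moment at which its call begins. camera_info takes no time and is no camera call.
- arm.finish_job(): hands the job in, once; it reports no verdict.
Trained networks look in the newest picture that a camera, given by its name, has taken for a name from the list of things; names that differ only in an ending like _2 or _b are one class to them, and where a whole thing is asked for, a point or a joint stands for the part that bears it (a point fixed in the world has none). Each returns a list of dicts, best first, with "score" (0 to 1); they miss things now and then, are a little off and sometimes report something else, mostly with a low value. They report only what shows in the picture. A call takes as long as a camera call. They do not tell look-alikes from the thing itself.
- arm.outline_of(camera, thing): "mask" (480x640 bool, what is visible of it).
- arm.place_of(camera, thing): "xyz" ([x, y, z] in m, in world coordinates, good to about 4 mm: a listed point, or the origin of a listed thing).
The state is a dict: "time_s": time; "qpos": joint angles; "qd": joint speeds; "effort": joint torques, N m; "position": TCP position; "ee_rot": TCP orientation; "wrist_force": force on the tool from outside, world axes, zero at the start; "ft_torque": the same for the moment, N m; "finger_gap": finger opening in m.
Only numpy, scipy, OpenCV 4.12 (cv2) and the standard library are available. Lean on these libraries where they do the work, as an engineer would, in place of code of your own. Each camera call takes 0.05 s, during which the arm holds its last target.

### The job

The square portion scale on the steel table rocks because one of its feet is short. Press gently with the fingertips on the platform corner over the short foot until it rocks down, then let go and push the white wedge along the table under that foot until it is just snug, and press the same corner again to check that the scale stands level and no longer rocks. Only push and press: lift nothing, do not shift the scale, leave the other things alone, and leave the wedge in place.

Things in the scene. Friction and masses are not known exactly. Their poses are not given: they have to be found in the camera images.
- scale: portion scale, a loose square steel box 230 x 230 mm, about 2.4 kg, on four round feet at x = +-85, y = +-85 mm; flat platform 65 mm and underside 22 mm above the table; a grey display housing 30 mm deep sticks out of its -x face. Origin: centre of the footprint at table height; x, y along its edges, z up. The foot at x +85, y -85 is short; the scale rests level on the other three
- corner_top (a point): point on the platform's top straight above the short foot, 30 mm in from both edges: where to press. 1.5 to 4 N straight down tips the scale until the short foot meets the table (5 to 9 mm lower); it tips back when released
- foot_ball (a point): centre of the short foot's rubber ball end, radius 12 mm. The ball hangs 5 to 9 mm above the table (varies, fixed within a run). Pushing the wedge meets 0.5 to 1.5 N on the table, and clearly more once the ball stops it; pushed much harder it lifts the foot and the scale rocks the other way
- wedge: white hard-plastic wedge, 110 mm long, 50 mm wide, about 0.11 kg, lying loose on the table beside the scale's -y side. Origin: centre of its underside; its x axis points to the thin end, z up. Its top slopes straight from 3 mm high at the thin end (x = +55 mm) to 20 mm at the upright butt face (x = -55 mm); upright sides
- ramp (a point): middle of the wedge's sloping top face; its x axis runs down the slope towards the thin end, z is square to the slope, upward. The foot rests on the slope when the foot ball's centre is 12 mm above this face
- bowl: small steel bowl, 90 mm across, 40 mm high, standing loose on the scale platform towards its -x, +y corner; leave it. Origin: centre of its underside
- cutter: steel ring cutter, 60 mm across, 40 mm high, standing on the robot's side of the wedge; leave it. Origin: centre of its underside
- jar: small glass jar, 50 mm across, 62 mm high, standing beyond the wedge; leave it. Origin: centre of its underside
- oil: clear bottle, 60 mm across, 180 mm high; leave it. Origin: centre of its underside
- shaker: aluminium shaker, 56 mm across, 100 mm high; leave it. Origin: centre of its underside
- turner: black-handled turner lying on the table; leave it. Its x axis points along it, from handle to blade
- ladle: steel serving spoon lying on the table; leave it. Its x axis points along it, from handle to bowl
Not all that is in view belongs to the job. Several things have the shape of the wedge; the one meant has the colours described above.

How it is judged:
On the way, in this order (a step that is already met when the one before it is completed fails the run):
1. a fingertip presses the corner and the scale rocks down on its short foot (contact force between the fingers and scale above 1 N and angle between scale's own z axis and vertical above 0.02 rad), for 0.1 s.
2. the wedge lies against the short foot, with nobody pressing on the scale (z of foot_ball in the frame of ramp between 0.01 and 0.0133 m and x of foot_ball in the frame of ramp between -0.04 and 0.055 m and y of foot_ball in the frame of ramp between -0.022 and 0.022 m and contact force between each of the arm, the fingers and scale below 0.1 N and angle between scale's own z axis and vertical below 0.01 rad), for 0.2 s.
3. a fingertip presses the scale with at least 2 N, the wedge takes the load and the scale does not rock (contact force between the fingers and scale above 2 N and contact force between wedge and scale above 1 N and angle between scale's own z axis and vertical below 0.01 rad), for 0.2 s.
At the end, for the whole second after the job is handed in: The wedge lies flat on the table under the short foot, its slope within 1.3 mm of the foot's ball and the foot within 22 mm of the wedge's middle line; the scale is level within 10 mrad, within 25 mm of where it began, and all is at rest (z of foot_ball in the frame of ramp between 0.01 and 0.0133 m and x of foot_ball in the frame of ramp between -0.04 and 0.055 m and y of foot_ball in the frame of ramp between -0.022 and 0.022 m and angle between scale's own z axis and vertical below 0.01 rad and height (world z) of each of scale, wedge below 0.004 m and distance of scale from where it was at the start of the episode below 0.025 m and linear speed of each of scale, wedge below 0.01 m/s); the robot touches nothing.
It fails at once if the wedge is lifted or tipped up (height (world z) of wedge above 0.012 m or angle between wedge's own z axis and vertical above 0.25 rad).
It fails at once if the scale is lifted or tipped over (height (world z) of scale above 0.015 m or angle between scale's own z axis and vertical above 0.13 rad).
It fails at once if the scale is shifted by more than 35 mm (distance of scale from where it was at the start of the episode above 0.035 m).
It fails at once if the scale is pressed with more than 30 N (contact force between any of the fingers, the arm and scale above 30 N).
It fails at once if a bystander is disturbed (moved over 25 mm, the bowl over 35 mm) (distance of bowl from where it was at the start of the episode above 0.035 m or distance of any of cutter, jar, oil, shaker, turner, ladle from where it was at the start of the episode above 0.025 m).
It also fails if it takes over 69 s, if anything falls off the work surface, if the arm or the gripper's body presses on something with over 40 N, if the wrist force passes 120 N, or if a joint passes its speed limit or range.

## Working session

There is one attempt and no reset: what is moved stays moved. The work goes in short steps, Python scripts to look and compute and a shell command to move; the robot and the scene stay as the last step left them, time stands still between calls to the robot, and variables do not carry over. Pictures are saved under pics/ and viewed, and the job is handed in when it is done.

```bash
ls; mkdir -p pics; python3 - <<'E'
from cell import arm
import cv2,numpy as np
s=arm.get_state();print({k:np.round(v,3).tolist() for k,v in s.items()})
for n in("side","top"):
    im=arm.read_camera(n);cv2.imwrite(f"pics/{n}0.png",im)
    i=arm.camera_info(n);print(n,i)
E
```

```text
pics
{'time_s': 0.0, 'qpos': [-1.298, 0.36, 1.511, -0.0, 1.273, -0.115], 'qd': [-0.001, -0.002, -0.001, -0.0, 0.001, 0.0], 'effort': [-0.003, -51.538, -27.073, 0.067, 0.035, -0.0], 'position': [0.227, -0.555, 0.224], 'ee_rot': [-3.081, -0.605, 0.0], 'wrist_force': [-0.013, 0.247, 0.608], 'ft_torque': [-0.007, 0.037, 0.102], 'finger_gap': 0.088}
side {'fov_y': 45.203867276215206, 'cx': 309.06084061849947, 'cy': 250.25143404320514, 'extrinsics': array([[-0.953629  ,  0.15062283, -0.2605849 ,  0.17398775],
       [-0.300207  , -0.53818854,  0.78754609,  1.27398773],
       [-0.02162139,  0.8292562 ,  0.55845023,  0.94949944],
       [ 0.        ,  0.        ,  0.        ,  1.        ]])}
top {'fov_y': 46.960465396675296, 'cx': 325.5291065421308, 'cy': 233.132680304279, 'extrinsics': array([[ 0.02395939,  0.99782516, -0.06140769,  0.49591188],
       [-0.99970262,  0.02419291,  0.00306196,  0.0619536 ],
       [ 0.00454093,  0.06131607,  0.99810807,  1.33506711],
       [ 0.        ,  0.        ,  0.        ,  1.        ]])}
```

View pics/side0.png

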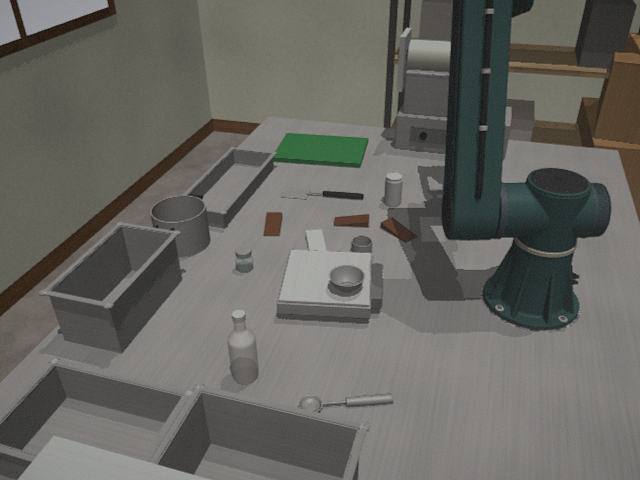

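View pics/top0.png

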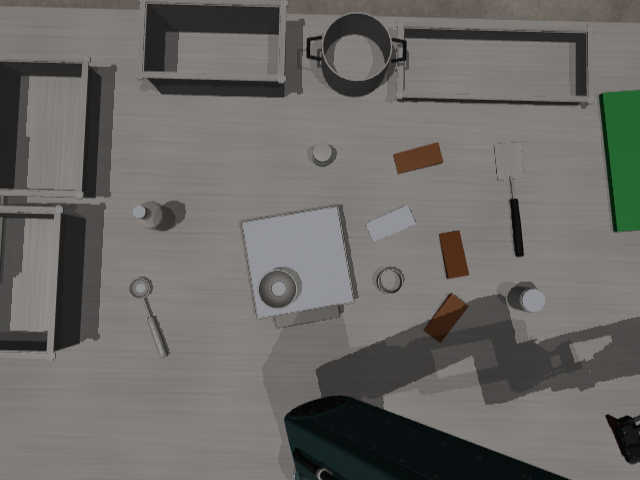

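The white wedge is at top (391,222) and side (316,240). The brown look-alikes are at top (418,158), (454,254) and (446,317). The scale's display is at the bottom in the top view, so the short foot is at its upper-right corner, about (327,222).

```bash
cat > h.py <<'E'
import numpy as np,cv2
from cell import arm
def cam(n):
    i=arm.camera_info(n);f=240/np.tan(np.radians(i["fov_y"])/2);return f,i["cx"],i["cy"],np.array(i["extrinsics"])
def ray(n,u,v,z):
    f,cx,cy,E=cam(n);d=E[:3,:3]@np.array([(u-cx)/f,-(v-cy)/f,-1]);o=E[:3,3];return o+d*(z-o[2])/d[2]
def proj(n,p):
    f,cx,cy,E=cam(n);q=E[:3,:3].T@(np.array(p)-E[:3,3]);return np.array([cx+f*q[0]/-q[2],cy-f*q[1]/-q[2]])
E
python3 - <<'E'
from h import *
for n in("top","side"):
    for t in("scale","corner_top","foot_ball","wedge","ramp","bowl","cutter","jar"):
        r=arm.place_of(n,t)
        print(n,t,[(np.round(x["xyz"],4).tolist(),round(x["score"],2)) for x in r[:5]])
im=cv2.imread("pics/top0.png")
cv2.imwrite("pics/c1.png",cv2.resize(im[170:340,220:440],None,fx=3.5,fy=3.5,interpolation=cv2.INTER_CUBIC))
im=cv2.imread("pics/side0.png")
cv2.imwrite("pics/c2.png",cv2.resize(im[200:330,220:420],None,fx=4,fy=4,interpolation=cv2.INTER_CUBIC))
for t in("wedge","scale"):
  for x in arm.outline_of("top",t)[:5]:
    m=x["mask"].astype(np.uint8);c=max(cv2.findContours(m,0,2)[0],key=cv2.contourArea)
    print(t,x["score"],cv2.minAreaRect(c),cv2.boxPoints(cv2.minAreaRect(c)).round(1).tolist())
E
```

```text
top scale [([0.6039, -0.0981, 0.0093], 0.49)]
top corner_top [([0.6051, 0.0599, 0.0609], 0.76)]
top foot_ball [([0.4352, -0.4076, -0.0011], 0.18)]
top wedge [([0.3813, -0.2322, -0.0031], 0.97), ([0.6046, -0.0975, -0.0043], 0.96), ([0.5366, -0.2477, 0.0001], 0.74), ([0.7667, -0.1575, 0.0038], 0.56)]
top ramp [([0.7671, -0.161, 0.0136], 0.83), ([0.6047, -0.0982, 0.0108], 0.68), ([0.5368, -0.2461, 0.0077], 0.63), ([0.383, -0.2304, 0.0089], 0.59)]
top bowl [([0.4424, 0.1651, 0.0618], 0.82)]
top cutter [([0.4673, -0.0918, -0.0033], 0.56)]
top jar [([0.7624, 0.0751, 0.0028], 0.95)]
side scale [([0.6092, 0.4501, -0.0002], 0.48)]
side corner_top [([0.6122, 0.0593, 0.0657], 0.93)]
side foot_ball []
side wedge [([0.5362, -0.2504, 0.0019], 0.94), ([0.3815, -0.2307, 0.0004], 0.9), ([0.6082, -0.096, 0.0006], 0.76), ([0.7633, -0.1576, 0.0022], 0.62)]
side ramp [([0.7624, -0.1636, 0.0078], 0.94), ([0.5388, -0.2504, 0.0116], 0.58), ([0.4684, -0.0928, 0.0022], 0.51)]
side bowl [([0.4459, 0.1644, 0.0629], 0.9)]
side cutter [([0.4655, -0.0915, 0.0003], 0.9)]
side jar [([0.763, 0.074, -0.0025], 0.74), (
[... 643 characters left out ...]
2176208496094), 67.61986541748047) [[363.70001220703125, 222.8000030517578], [407.3999938964844, 204.8000030517578], [415.70001220703125, 224.8000030517578], [371.8999938964844, 242.8000030517578]]
wedge 0.63 ((444.9634094238281, 317.67071533203125), (23.582239151000977, 47.320648193359375), 38.65980529785156) [[421.0, 328.79998779296875], [450.5, 291.79998779296875], [469.0, 306.6000061035156], [439.3999938964844, 343.5]]
scale 0.61 ((298.3565979003906, 268.2318115234375), (111.65267181396484, 99.67958068847656), 80.31121826171875) [[239.8000030517578, 221.60000610351562], [338.1000061035156, 204.8000030517578], [356.8999938964844, 314.8999938964844], [258.6000061035156, 331.6000061035156]]
```

View pics/c1.png

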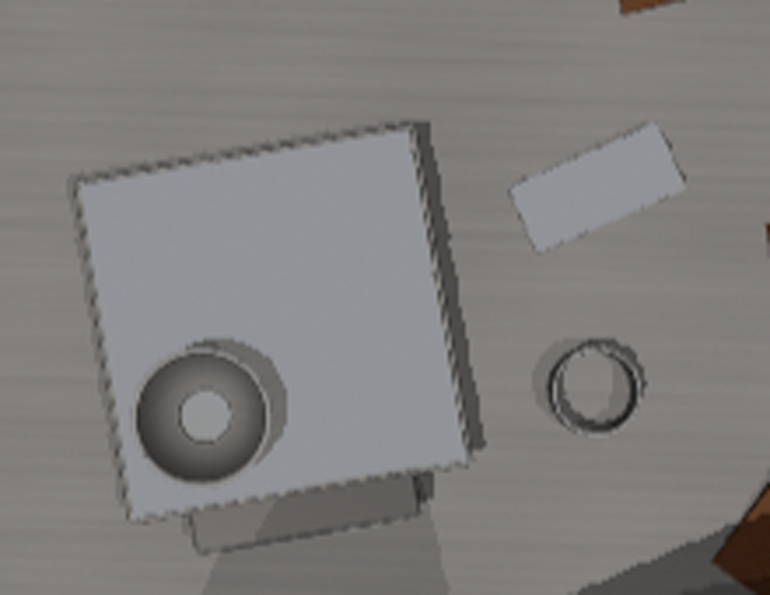

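View pics/c2.png

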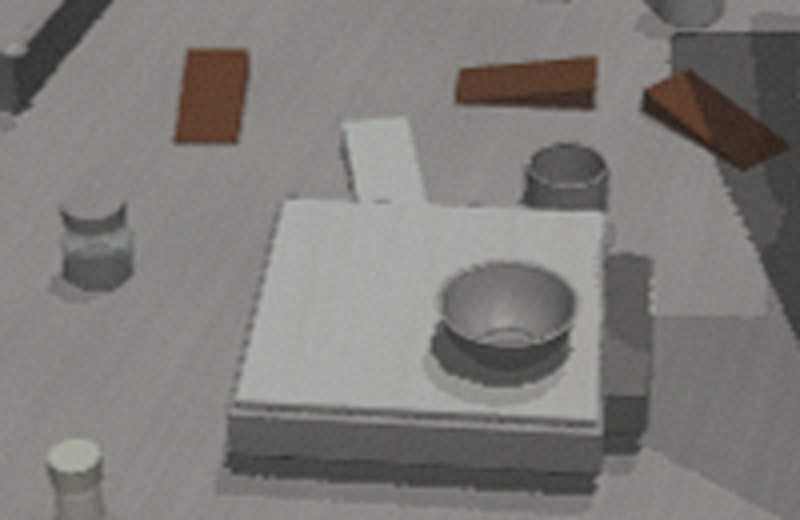

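The crops show a white wedge at top (390,223), beside the scale's platform and the cutter. I'll now fit the edges accurately.

```bash
python3 - <<'E'
from h import *
from scipy.optimize import least_squares
P=np.array([[241.4,221.4],[338.6,205.1],[353.7,302],[257.1,318.6]])
W=np.array([ray("top",*p,.065)[:2] for p in P]);print(W.round(4).tolist())
c=W.mean(0);print("scale c",c,[np.linalg.norm(W[i]-W[i-1]).round(4) for i in range(4)])
# scale x dir: from bottom to top ; corners: 0=(+x,+y),1=(+x,-y),2=(-x,-y),3=(-x,+y)
x=(W[0]+W[1]-W[2]-W[3]);yaw1=np.arctan2(x[1],x[0]);y=(W[0]+W[3]-W[1]-W[2]);yaw2=np.arctan2(y[1],y[0])-np.pi/2
print("yaw",yaw1,yaw2)
yaw=(yaw1+yaw2)/2;R=np.array([[np.cos(yaw),-np.sin(yaw)],[np.sin(yaw),np.cos(yaw)]])
print("corner_top/foot",c+R@[.085,-.085]," -x+y foot",c+R@[-.085,.085])
im=cv2.imread("pics/top0.png");b=im[195:250,358:425].astype(int)
g=b.mean(2);m=((g>135)).astype(np.uint8);n,l,st,_=cv2.connectedComponentsWithStats(m);print(st[:4],g.max(),np.median(g))
k=1+st[1:,4].argmax();m=(l==k).astype(np.uint8)
cc=cv2.findContours(m,0,cv2.CHAIN_APPROX_NONE)[0];cc=max(cc,key=len);r=cv2.minAreaRect(cc);print(r)
print((cv2.boxPoints(r)+[358,195]).round(1).tolist())
ys,xs=np.nonzero(m);full=np.zeros((480,640),bool);full[ys+195,xs+358]=1
np.save("wm.npy",full)
# fit: silhouettes of top face for both directions
def mask(p):
    x,y,a=p;ca,sa=np.cos(a),np.sin(a)
    Q=[(55,25,3),(55,-25,3),(-55,-25,20),(-55,25,20)]
    return np.array([proj("top",[x+(ca*u-sa*v)/1e3,y+(sa*u+ca*v)/1e3,h/1e3]) for u,v,h in Q])
from scipy.optimize import minimize
def cost(p):
    q=((mask(p)-[358,195]+.5)*16*8).round().astype(np.int32)
    A=np.zeros((55*8,67*8),np.uint8);cv2.fillPoly(A,[q],255,shift=4)
    A=cv2.resize(A,(67,55),interpolation=cv2.INTER_AREA)/255.
    return np.abs(A-np.clip((g-118)/(150-118),0,1)*cv2.dilate(m,np.ones((3,3)))).sum()
for a0 in(1.95,1.95-np.pi):
    for da in(0,-.1):
      o=minimize(cost,[.605,-.097,a0+da],method="Nelder-Mead",options=dict(initial_simplex=[[.605,-.097,a0+da],[.61,-.097,a0+da],[.605,-.092,a0+da],[.605,-.097,a0+da+.06]]))
      print(o.x.round(4),o.fun)
E
```

```text
[[0.5964, 0.2525], [0.6397, 0.0294], [0.4179, -0.0101], [0.3751, 0.2094]]
scale c [0.50727083 0.12030374] [np.float64(0.2255), np.float64(0.2273), np.float64(0.2252), np.float64(0.2236)]
yaw 0.18449902217547962 0.19206823597386502
corner_top/foot [0.60667834 0.05271566]  -x+y foot [0.40786332 0.18789181]
[[   0    0   67   55 2749]
 [   8   10   50   37  936]] 149.0 127.0
((32.09482955932617, 28.387935638427734), (21.271644592285156, 46.088558197021484), 66.80140686035156)
[[364.7, 222.7], [407.1, 204.5], [415.5, 224.1], [373.1, 242.2]]
[ 0.6046 -0.0967  2.0107] 111.66703431372551
[ 0.6045 -0.0964  2.0065] 111.4746323529412
[ 0.6053 -0.0979 -1.1243] 117.78002450980394
[ 0.6052 -0.0976 -1.1303] 117.9074754901961
```

```bash
python3 - <<'E'
from h import *
im=cv2.imread("pics/top0.png")
a=cv2.resize(im[198:250,356:424],None,fx=8,fy=8,interpolation=cv2.INTER_NEAREST)
im2=cv2.imread("pics/side0.png")
b=cv2.resize(im2[222:262,296:346],None,fx=9,fy=9,interpolation=cv2.INTER_NEAREST)
H=max(a.shape[0],b.shape[0]);
o=np.zeros((a.shape[0],0,3),np.uint8)
b=cv2.resize(b,(250,200)) if 0 else b
a=cv2.convertScaleAbs(a,alpha=1.8,beta=-90);b=cv2.convertScaleAbs(b,alpha=1.8,beta=-90)
cv2.imwrite("pics/c3.png",a);cv2.imwrite("pics/c4.png",b)
E
```

```text
(no output)
```

View pics/c3.png

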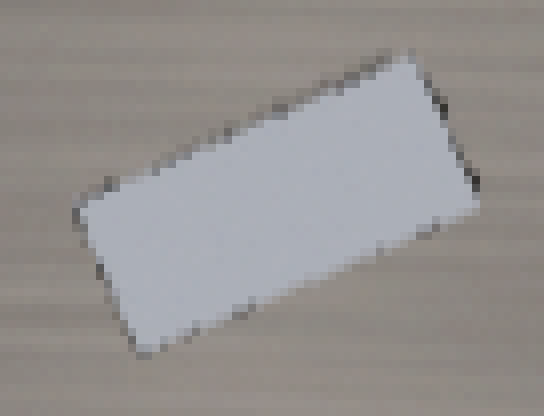

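View pics/c4.png

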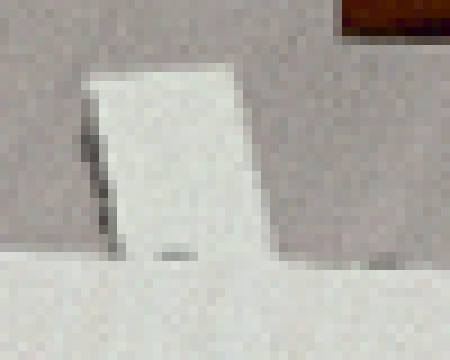

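```bash
python3 - <<'E'
from h import *
im=cv2.imread("pics/side0.png");o=[]
for p in([.6046,-.0966,2.009],[.6052,-.0978,-1.127]):
    x,y,a=p;ca,sa=np.cos(a),np.sin(a)
    b=cv2.resize(im[222:262,296:346],None,fx=7,fy=7,interpolation=cv2.INTER_NEAREST)
    f=lambda u,v,h:((proj("side",[x+(ca*u-sa*v)/1e3,y+(sa*u+ca*v)/1e3,h/1e3])-[296,222]+.5)*7).astype(int)
    T=[f(55,25,3),f(55,-25,3),f(-55,-25,20),f(-55,25,20)];B=[f(55,25,0),f(55,-25,0),f(-55,-25,0),f(-55,25,0)]
    cv2.polylines(b,[np.array(T)],True,(0,0,255),1);cv2.polylines(b,[np.array(B)],True,(0,160,0),1)
    o.append(b)
cv2.imwrite("pics/c5.png",np.hstack(o))
E
```

```text
(no output)
```

View pics/c5.png

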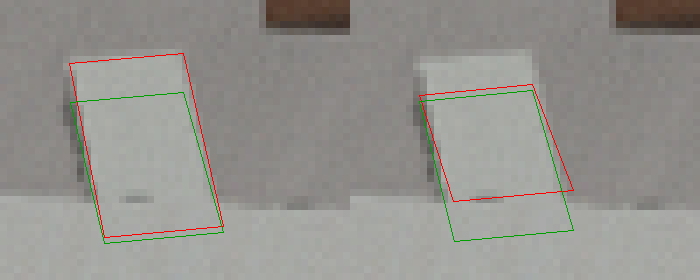

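The two-view check settles it: the thin end faces the scale (left overlay), with the wedge at (0.605,-0.097) and yaw 2.01. The foot is near (0.607,0.055). First I'll move above the corner with the fingers shut.

```bash
cat >> h.py <<'E'
from scipy.spatial.transform import Rotation as Ro
def need(x,y,z,yaw):
    s=arm.get_state();R=Ro.from_rotvec(s["ee_rot"]);p=np.array(s["position"])
    M=R.as_matrix();cy=np.arctan2(M[1,0],M[0,0])
    print("t",round(s["time_s"],2),"p",p.round(4),"yaw",round(cy,4),"F",np.round(s["wrist_force"],2),"gap",round(s["finger_gap"],4),"q",np.round(s["qpos"],2))
    print("shift tool",(M.T@(np.array([x,y,z])-p)).round(4),"turn z",round(-((yaw-cy+np.pi)%(2*np.pi)-np.pi),4),"tilt",M[:,2].round(4))
E
python3 -m creep '[[0.036,-0.026,0,0,0,0,1],[0.036,-0.026,0,0,0,0,1],[0.036,-0.026,0,0,0,0,1],[0.036,-0.026,0,0,0,0,1],[0.036,-0.026,0,0,0,0,1],[0.036,-0.026,0,0,0,0,1],[0.036,-0.026,0,0,0,0,1],[0.036,-0.026,0,0,0,0,1]]' 10
python3 -m creep '[[0.036,-0.026,0,0,0,0,1],[0.036,-0.026,0,0,0,0,1],[0.036,-0.026,0,0,0,0,1],[0.036,-0.026,0,0,0,0,1],[0,0,0,0,0,-0.14,1],[0,0,0,0,0,-0.14,1],[0,0,0,0,0,-0.14,1],[0,0,0,0,0,-0.14,1]]'
python3 -m creep '[[0,0,0,0,0,-0.14,1],[0,0,0,0,0,-0.14,1],[0,0,0,0,0,-0.14,1],[0,0,0,0,0,-0.14,1],[0,0,0,0,0,0,1],[0,0,0,0,0,0,1]]'
python3 -c "
from h import *
need(.607,.055,.095,1.56)"
```

```text
time_s: 1.8
position: [0.4156, -0.2524, 0.2247]
ee_rot: [3.082, 0.605, 0.001]
wrist_force: [0.4, 0.4, 0.2]
finger_gap: 0.0273
time_s: 2.6
position: [0.5089, -0.1029, 0.2245]
ee_rot: [-2.791, -1.443, -0.0]
wrist_force: [0.5, -0.2, -0.6]
finger_gap: 0.0005
time_s: 3.2
position: [0.5088, -0.1032, 0.2245]
ee_rot: [2.294, 2.146, 0.0]
wrist_force: [-1.1, -0.2, 0.2]
finger_gap: 0.0004
t 3.2 p [ 0.5088 -0.1032  0.2245] yaw 1.504 F [-1.07 -0.21  0.24] gap 0.0004 q [-0.33  0.24  1.68  0.    1.22 -0.27]
shift tool [0.1644 0.0874 0.1296] turn z -0.056 tilt [ 1.e-04  1.e-04 -1.e+00]
```

```bash

python3 -m creep '[[0,0,0,0,0,-0.056,1],[0.039,0.024,0.02,0,0,0,1],[0.039,0.024,0.02,0,0,0,1],[0.039,0.024,0.02,0,0,0,1],[0.039,0.024,0.02,0,0,0,1],[0,0,0.03,0,0,0,1],[0,0,0,0,0,0,1]]'
python3 -c "
from h import *
need(.607,.055,.095,1.56)
cv2.imwrite('pics/s1.png',arm.read_camera('side')[180:340,200:440].repeat(3,0).repeat(3,1))"
```

```text
time_s: 3.9
position: [0.6032, 0.0534, 0.1107]
ee_rot: [-2.226, -2.209, 0.008]
wrist_force: [-0.8, 0.3, 0.4]
finger_gap: 0.0002
t 3.9 p [0.6032 0.0534 0.1107] yaw 1.5633 F [-0.77  0.34  0.38] gap 0.0002 q [-0.03  0.49  1.61 -0.    1.05 -0.02]
shift tool [0.0016 0.0039 0.0156] turn z 0.0033 tilt [-7.4e-03  2.0e-04 -1.0e+00]
```

View pics/s1.png

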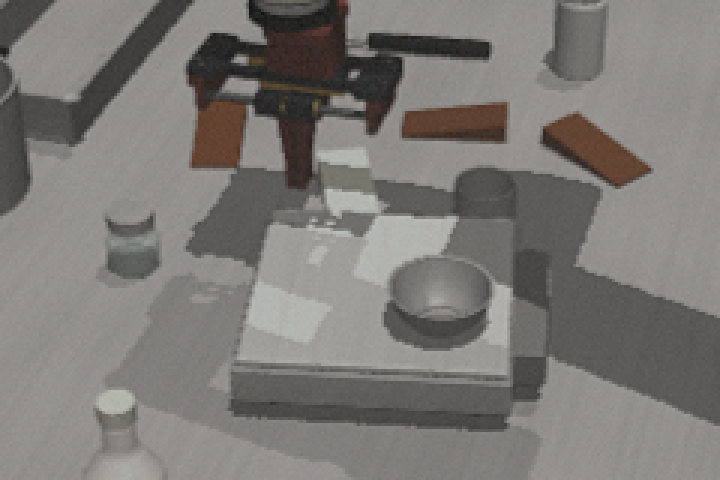

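The shut fingers are hanging above the platform's short-foot corner; the tips are at side pixel (299,242). I'll check that against the projection, settle, then descend.

```bash

python3 -m creep '[[0.001,0.004,0,0,0,0,1],[0,0,0.01,0,0,0,1],[0,0,0,0,0,0,1]]'
python3 -c "
from h import *
print(proj('side',(.603,.053,.089)),[proj('side',(*ray('top',338.6,205.1,.065)[:2],.065)),proj('side',(.607,.055,.065))])
need(.607,.055,.087,1.56)"
```

```text
time_s: 4.25
position: [0.6099, 0.0523, 0.1046]
ee_rot: [2.231, 2.212, 0.0]
wrist_force: [-1.4, -0.2, 0.3]
finger_gap: 0.0004
[300.17006538 247.22178274] [array([290.51420974, 247.91095066]), array([298.80954189, 254.74411077])]
t 4.25 p [0.6099 0.0523 0.1046] yaw 1.5622 F [-1.4  -0.19  0.31] gap 0.0004 q [-0.03  0.5   1.61  0.    1.03 -0.02]
shift tool [ 0.0027 -0.0029  0.0176] turn z 0.0022 tilt [ 3.e-04  0.e+00 -1.e+00]
```

```bash

python3 -m creep '[[0.003,-0.002,0,0,0,0,1],[0,0,0.007,0,0,0,1],[0,0,0.007,0,0,0,1],[0,0,0,0,0,0,1]]'
for i in 1 2; do :; done
python3 -m creep '[[0,0,0.001,0,0,0,1],[0,0,0.001,0,0,0,1],[0,0,0,0,0,0,1]]'
python3 -m creep '[[0,0,0.001,0,0,0,1],[0,0,0.001,0,0,0,1],[0,0,0,0,0,0,1]]'
python3 -m creep '[[0,0,0.001,0,0,0,1],[0,0,0.001,0,0,0,1],[0,0,0,0,0,0,1]]'
```

```text
time_s: 4.65
position: [0.6069, 0.0561, 0.0893]
ee_rot: [-2.228, -2.213, 0.002]
wrist_force: [-0.8, -0.1, -0.1]
finger_gap: 0.0002
time_s: 4.95
position: [0.608, 0.0561, 0.0884]
ee_rot: [-2.229, -2.214, -0.0]
wrist_force: [-0.3, 0.1, -1.2]
finger_gap: 0.0012
time_s: 5.25
position: [0.6079, 0.0561, 0.0864]
ee_rot: [-2.229, -2.214, 0.0]
wrist_force: [-0.3, 0.1, -0.1]
finger_gap: 0.0005
time_s: 5.55
position: [0.6078, 0.0561, 0.0843]
ee_rot: [-2.229, -2.213, 0.0]
wrist_force: [-0.2, -0.8, 0.1]
finger_gap: 0.0006
```

```bash

for i in 1; do :; done
python3 -m creep '[[0,0,0.001,0,0,0,1],[0,0,0.001,0,0,0,1],[0,0,0,0,0,0,1],[0,0,0,0,0,0,1]]'
python3 -m creep '[[0,0,0.001,0,0,0,1],[0,0,0.001,0,0,0,1],[0,0,0,0,0,0,1],[0,0,0,0,0,0,1]]'
python3 -c "
from h import *
cv2.imwrite('pics/s2.png',arm.read_camera('side')[180:340,200:440].repeat(3,0).repeat(3,1))
need(.607,.055,.087,1.56)"
```

```text
time_s: 5.95
position: [0.6079, 0.0561, 0.0824]
ee_rot: [-2.229, -2.214, 0.0]
wrist_force: [0.1, 0.2, 0.3]
finger_gap: 0.0006
time_s: 6.35
position: [0.6079, 0.0561, 0.0804]
ee_rot: [-2.229, -2.214, 0.0]
wrist_force: [0.3, 0.3, -0.0]
finger_gap: 0.0006
t 6.4 p [0.6079 0.0561 0.0805] yaw 1.5638 F [ 0.5  -0.49 -0.2 ] gap 0.0003 q [-0.02  0.53  1.63  0.    0.98 -0.01]
shift tool [-0.0011 -0.0009 -0.0065] turn z 0.0038 tilt [-0.e+00  1.e-04 -1.e+00]
```

View pics/s2.png

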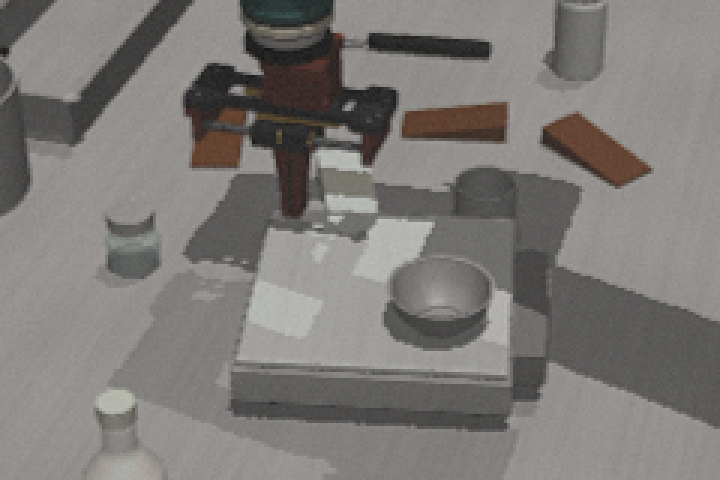

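```bash

python3 -c "
from h import *
ims=[cv2.imread('pics/side0.png'),None,arm.read_camera('side')]
a=cv2.imread('pics/s1.png')[::3,::3][40:90,40:130];b=ims[0][220:270,240:330];c=ims[2][220:270,240:330]
cv2.imwrite('pics/z1.png',np.vstack([cv2.resize(k,(540,300),interpolation=cv2.INTER_NEAREST) for k in (a,c)]))
for i in range(6): print(np.round(arm.get_state()['wrist_force'],2)); arm.read_camera('side')
"
```

```text
[0.48 0.04 0.26]
[-0.11  0.29  0.43]
[ 0.64 -0.55  0.36]
[ 0.47  0.51 -0.54]
[ 0.5   0.33 -0.05]
[-0.35 -0.05 -0.56]
```

View pics/z1.png

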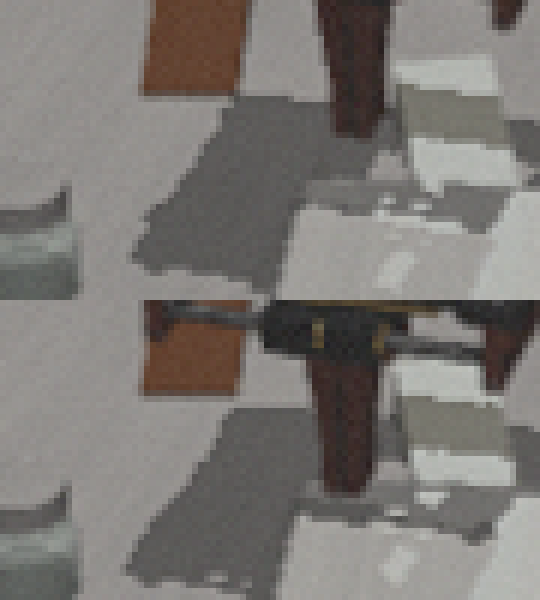

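```bash
cat > f.py <<'E'
from h import *
F=[]
for i in range(8):
    F.append(arm.get_state()["wrist_force"]); arm.outline_of if 0 else arm.read_camera("top")
s=arm.get_state();print(round(s["time_s"],2),np.round(s["position"],4),"meanF",np.mean(F,0).round(2))
E
python3 -m creep '[[0,0,0.001,0,0,0,1],[0,0,0.001,0,0,0,1],[0,0,0,0,0,0,1]]';python3 f.py
python3 -m creep '[[0,0,0.001,0,0,0,1],[0,0,0.001,0,0,0,1],[0,0,0,0,0,0,1]]';python3 f.py
python3 -c "
from h import *
a=cv2.imread('pics/top0.png')[180:240,290:370];c=arm.read_camera('top')[180:240,290:370]
cv2.imwrite('pics/z2.png',np.vstack([cv2.resize(k,(480,360),interpolation=cv2.INTER_NEAREST) for k in (a,c)])[:600])
print(proj('side',(.608,.056,.0585)),proj('side',(.608,.056,.0685)))
"
```

```text
time_s: 7.05
position: [0.6078, 0.0561, 0.0783]
ee_rot: [-2.229, -2.213, 0.0]
wrist_force: [-0.8, -0.4, -0.0]
finger_gap: 0.0005
7.45 [0.6079 0.0561 0.0785] meanF [-0.07 -0.05 -0.19]
time_s: 7.75
position: [0.6078, 0.0561, 0.0763]
ee_rot: [-2.229, -2.213, 0.0]
wrist_force: [-0.4, 0.0, 0.3]
finger_gap: 0.0008
8.15 [0.608  0.0561 0.0765] meanF [ 0.02 -0.17  0.16]
[298.42097168 256.85696756] [298.30330505 253.82442788]
```

View pics/z2.png

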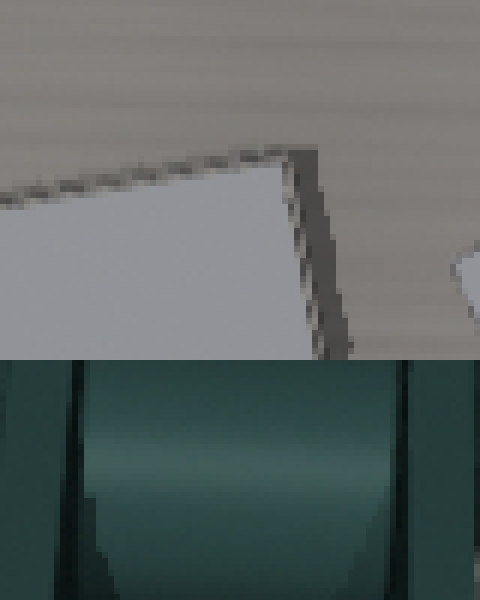

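```bash

python3 -c "
from h import *
c=arm.read_camera('side');cv2.imwrite('pics/side3.png',c)
cv2.imwrite('pics/z3.png',cv2.resize(c[215:275,250:350],(800,480),interpolation=cv2.INTER_CUBIC))
"
```

```text
(no output)
```

View pics/z3.png

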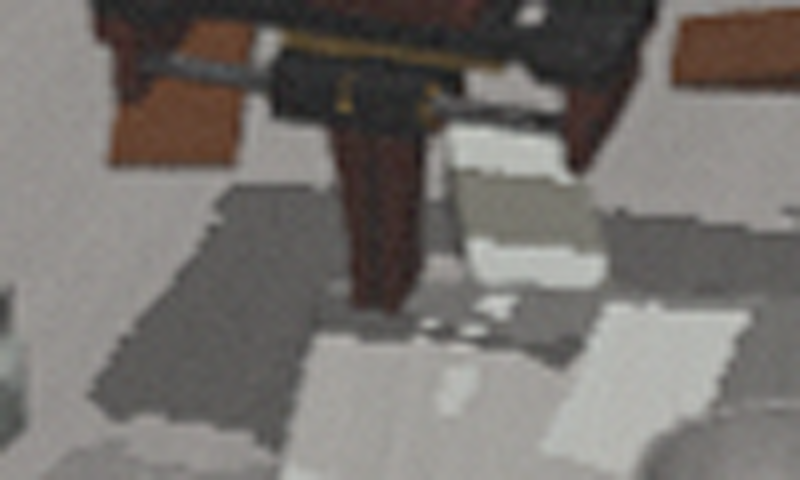

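```bash

python3 -c "
from h import *
im=cv2.imread('pics/side0.png')
s=cv2.resize(im[215:335,260:400],None,fx=5,fy=5,interpolation=cv2.INTER_CUBIC)
c=np.array([.5073,.1203]);yaw=.188;R=np.array([[np.cos(yaw),-np.sin(yaw)],[np.sin(yaw),np.cos(yaw)]])
for z,col in((.065,(0,0,255)),(.022,(0,255,0))):
    q=[(proj('side',(*(c+R@np.array(k)*.115),z))-[260,215]+.5)*5 for k in((1,1),(1,-1),(-1,-1),(-1,1))]
    cv2.polylines(s,[np.array(q).astype(int)],True,col,1)
for n,u,v in(('side',291.3,250.6),('side',298.4,257)): print(ray(n,u,v,.065))
f=(proj('side',(*(c+R@[.085,-.085]),.065))-[260,215]+.5)*5
cv2.circle(s,tuple(f.astype(int)),3,(255,0,0),-1)
cv2.imwrite('pics/z4.png',s)
"
```

```text
[0.63323734 0.0414359  0.065     ]
[0.6046741  0.06554694 0.065     ]
```

View pics/z4.png

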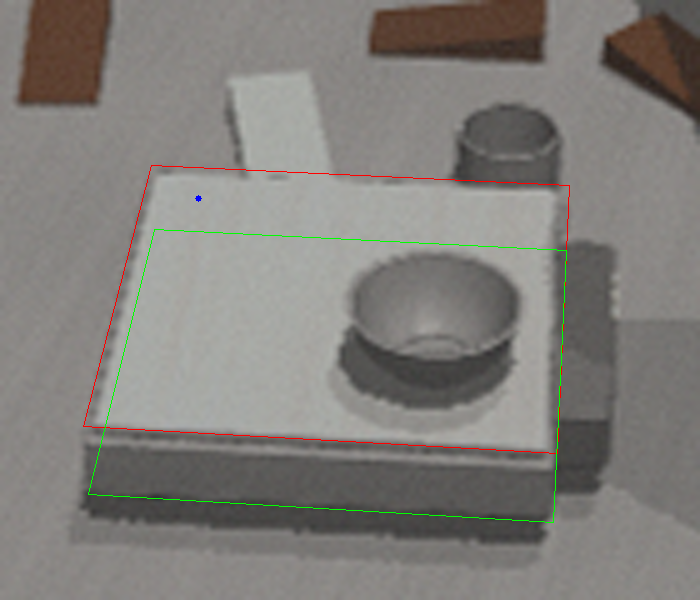

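```bash

python3 -m creep '[[0,0,0.001,0,0,0,1],[0,0,0.001,0,0,0,1],[0,0,0,0,0,0,1],[0,0,0,0,0,0,1]]'
python3 -m creep '[[0,0,0.001,0,0,0,1],[0,0,0.001,0,0,0,1],[0,0,0,0,0,0,1],[0,0,0,0,0,0,1]]';python3 f.py
python3 -c "
from h import *
c=arm.read_camera('side');cv2.imwrite('pics/side4.png',c)
cv2.imwrite('pics/z5.png',cv2.resize(c[215:275,250:350],(800,480),interpolation=cv2.INTER_CUBIC))
"
```

```text
time_s: 8.65
position: [0.6079, 0.0561, 0.0744]
ee_rot: [-2.229, -2.213, 0.0]
wrist_force: [0.3, -0.1, 0.1]
finger_gap: 0.0008
time_s: 9.05
position: [0.6079, 0.0561, 0.0725]
ee_rot: [-2.229, -2.214, -0.0]
wrist_force: [-0.1, 0.5, -0.6]
finger_gap: 0.0002
9.45 [0.6079 0.0561 0.0725] meanF [ 0.09 -0.04  0.01]
```

View pics/z5.png

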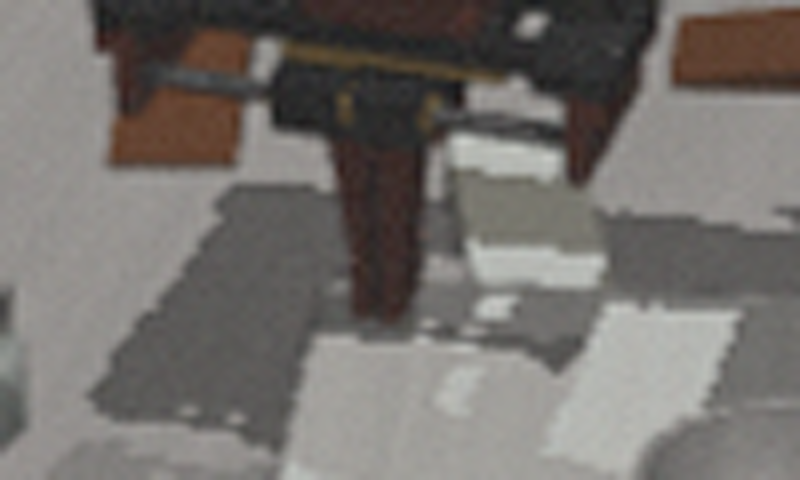

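```bash

python3 -m creep '[[0,0,0.001,0,0,0,1],[0,0,0.001,0,0,0,1],[0,0,0,0,0,0,1],[0,0,0,0,0,0,1]]';python3 f.py
python3 -m creep '[[0,0,0.001,0,0,0,1],[0,0,0.001,0,0,0,1],[0,0,0,0,0,0,1],[0,0,0,0,0,0,1]]';python3 f.py
python3 -m creep '[[0,0,0.001,0,0,0,1],[0,0,0.001,0,0,0,1],[0,0,0,0,0,0,1],[0,0,0,0,0,0,1]]';python3 f.py
```

```text
time_s: 9.9
position: [0.6079, 0.0561, 0.0704]
ee_rot: [-2.229, -2.213, 0.0]
wrist_force: [0.3, 0.2, 0.9]
finger_gap: 0.0006
10.3 [0.6079 0.0561 0.0705] meanF [ 0.26 -0.07  0.05]
time_s: 10.7
position: [0.6079, 0.0561, 0.0684]
ee_rot: [-2.229, -2.214, 0.0]
wrist_force: [-0.1, 0.1, 0.7]
finger_gap: 0.0002
11.1 [0.608  0.0561 0.0685] meanF [0.15 0.12 0.13]
time_s: 11.5
position: [0.608, 0.0561, 0.0665]
ee_rot: [-2.229, -2.214, -0.0]
wrist_force: [-0.4, -0.6, 1.1]
finger_gap: 0.0004
11.9 [0.6079 0.0561 0.0665] meanF [ 0.13 -0.19 -0.02]
```

```bash

python3 -c "
from h import *
c=arm.read_camera('side');cv2.imwrite('pics/side5.png',c)
cv2.imwrite('pics/z6.png',cv2.resize(c[205:325,240:400],(800,600),interpolation=cv2.INTER_CUBIC))
"
```

```text
(no output)
```

View pics/z6.png

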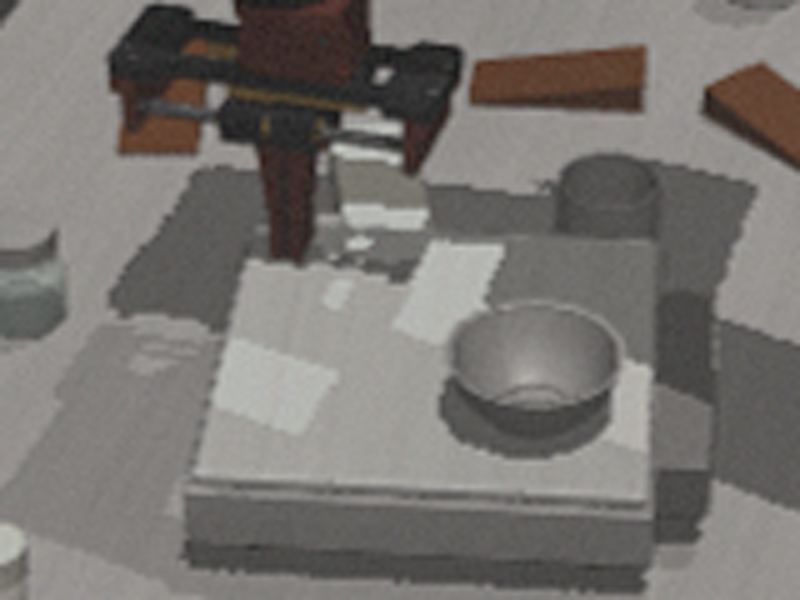

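```bash

python3 -m creep '[[0,0,0.001,0,0,0,1],[0,0,0.001,0,0,0,1],[0,0,0,0,0,0,1]]';python3 f.py
python3 -m creep '[[0,0,0.001,0,0,0,1],[0,0,0.001,0,0,0,1],[0,0,0,0,0,0,1]]';python3 f.py
python3 -c "
from h import *
c=arm.read_camera('side');cv2.imwrite('pics/side6.png',c)
cv2.imwrite('pics/z7.png',cv2.resize(c[205:325,240:400],(800,600),interpolation=cv2.INTER_CUBIC))
"
```

```text
time_s: 12.25
position: [0.6086, 0.0558, 0.0647]
ee_rot: [2.228, 2.213, 0.001]
wrist_force: [0.8, -1.0, 2.1]
finger_gap: 0.0001
12.65 [0.6083 0.0561 0.0647] meanF [ 1.33 -1.54  2.74]
time_s: 12.95
position: [0.6078, 0.0563, 0.0622]
ee_rot: [-2.229, -2.213, -0.0]
wrist_force: [1.4, -1.1, 2.6]
finger_gap: 0.0004
13.35 [0.6077 0.0563 0.0624] meanF [ 1.83 -0.05  2.11]
```

View pics/z7.png

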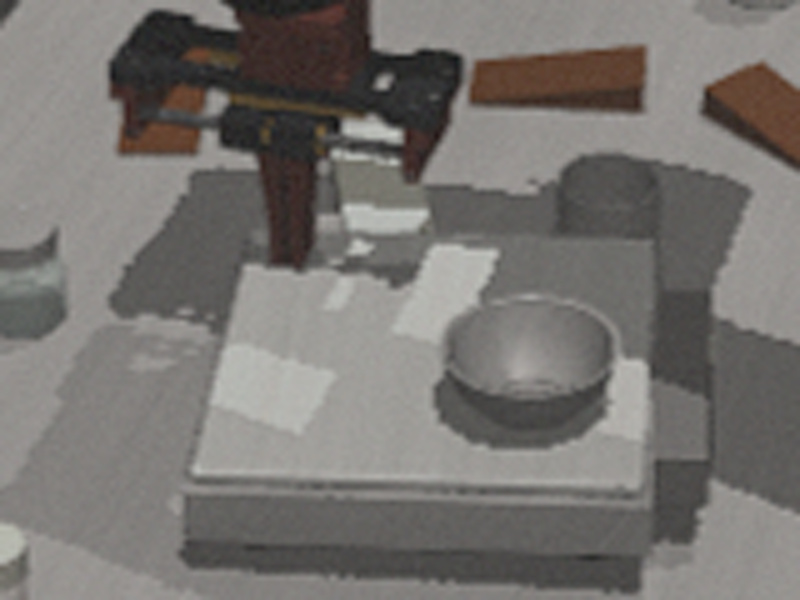

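The first contact came at TCP z≈0.065, so the tips are effectively at the reported height. The scale has started to rock: the near edge rose from crop row 495 to 485. I'll press further.

```bash

python3 -m creep '[[0,0,0.001,0,0,0,1],[0,0,0.001,0,0,0,1],[0,0,0,0,0,0,1]]';python3 f.py
python3 -m creep '[[0,0,0.001,0,0,0,1],[0,0,0.001,0,0,0,1],[0,0,0,0,0,0,1]]';python3 f.py
```

```text
time_s: 13.7
position: [0.608, 0.056, 0.0604]
ee_rot: [2.229, 2.214, 0.0]
wrist_force: [1.6, -0.8, 2.4]
finger_gap: 0.0005
14.1 [0.6079 0.056  0.0605] meanF [ 2.   -0.85  2.12]
time_s: 14.4
position: [0.6083, 0.0559, 0.0592]
ee_rot: [2.229, 2.213, 0.001]
wrist_force: [0.4, -1.3, 8.3]
finger_gap: 0.0006
14.8 [0.6083 0.0559 0.0592] meanF [ 0.36 -1.88  8.38]
```

The foot bottomed at 8.4 N after about 6 mm of travel, so step 1 is met. Now I'll let go and move to straddle the wedge.

```bash

python3 -m creep '[[0,0,-0.002,0,0,0,1],[0,0,-0.002,0,0,0,1],[0,0,-0.002,0,0,0,1],[0,0,-0.004,0,0,0,1],[0,0,-0.02,0,0,0,1],[0,0,-0.02,0,0,0,1],[-0.03,0,0,0,0,0,1],[-0.04,0,0,0,0,0,1]]'
python3 -m creep '[[-0.04,0,0,0,0,0,-1],[-0.04,0,0,0,0,-0.15,-1],[0,0,0,0,0,-0.15,-1],[0,0,0,0,0,-0.145,-1],[0,0,0,0,0,0,-1],[0,0,0,0,0,0,-1]]'
python3 -c "
from h import *
c=arm.read_camera('side');cv2.imwrite('pics/side7.png',c)
cv2.imwrite('pics/z8.png',cv2.resize(c[175:325,220:420],(800,600),interpolation=cv2.INTER_CUBIC))
need(.6046,-.0966,.04,2.009)
"
```

```text
time_s: 15.6
position: [0.6076, -0.0131, 0.1093]
ee_rot: [2.225, 2.217, 0.001]
wrist_force: [-0.1, -0.7, -0.4]
finger_gap: 0.0005
time_s: 16.2
position: [0.6066, -0.0937, 0.1083]
ee_rot: [-1.69, -2.647, 0.0]
wrist_force: [-0.6, 0.4, -0.7]
finger_gap: 0.0448
t 16.25 p [ 0.6066 -0.0936  0.1084] yaw 2.0057 F [-0.89 -1.17 -0.07] gap 0.0489 q [-0.27  0.5   1.6   0.    1.04 -0.7 ]
shift tool [-0.0019 -0.0031  0.0684] turn z -0.0033 tilt [-5.e-04  2.e-04 -1.e+00]
```

View pics/z8.png

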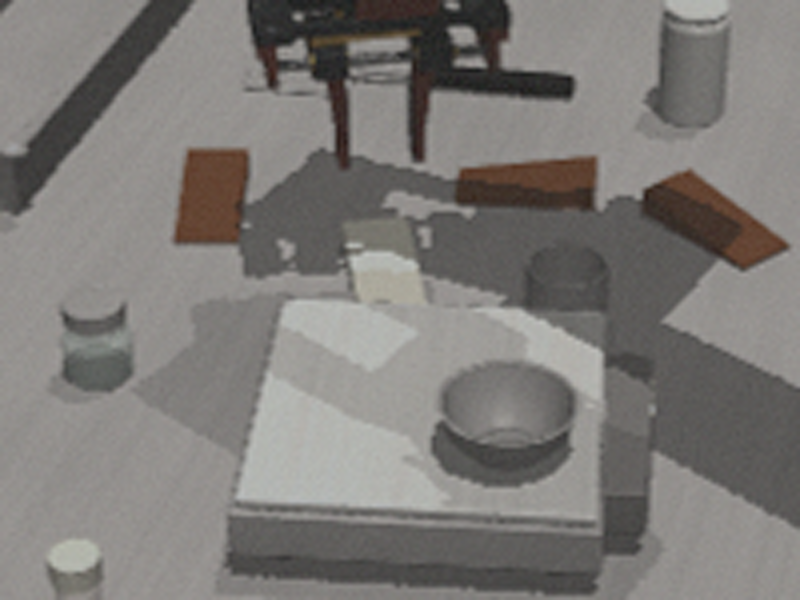

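The scale has tipped back level, and the open fingers are above the wedge with the cutter and jar clear. I'll descend in steps to straddle it.

```bash

python3 -m creep '[[-0.002,-0.003,0.02,0,0,0,-0.4],[0,0,0.02,0,0,0,-0.4],[0,0,0.02,0,0,0,-0.4],[0,0,0.01,0,0,0,-0.4],[0,0,0,0,0,0,-0.4],[0,0,0,0,0,0,-0.4]]'
python3 f.py
python3 -c "
from h import *
c=arm.read_camera('side');cv2.imwrite('pics/side8.png',c)
cv2.imwrite('pics/z9.png',cv2.resize(c[200:275,270:370],(800,600),interpolation=cv2.INTER_CUBIC))
need(.6046,-.0966,.03,2.009)
for z in(.038,.016): print(z,[proj('side',(.6046+k*.905*.036,-.0966+k*.425*.036,z)) for k in(-1,1)])
"
```

```text
time_s: 16.85
position: [0.6053, -0.0968, 0.0388]
ee_rot: [1.686, 2.65, 0.0]
wrist_force: [-0.8, 0.1, 0.8]
finger_gap: 0.0615
17.25 [ 0.6053 -0.0971  0.0389] meanF [ 0.07 -0.16  0.19]
t 17.3 p [ 0.6052 -0.097   0.0388] yaw 2.0087 F [ 0.29  0.68 -0.49] gap 0.0612 q [-0.27  0.59  1.65  0.    0.9  -0.71]
shift tool [ 0.0006 -0.0003  0.0088] turn z -0.0003 tilt [ 5.e-04 -0.e+00 -1.e+00]
0.038 [array([328.06782563, 233.3522862 ]), array([303.91809566, 235.54179374])]
0.016 [array([328.09154264, 239.60065326]), array([304.11548539, 241.80044724])]
```

View pics/z9.png

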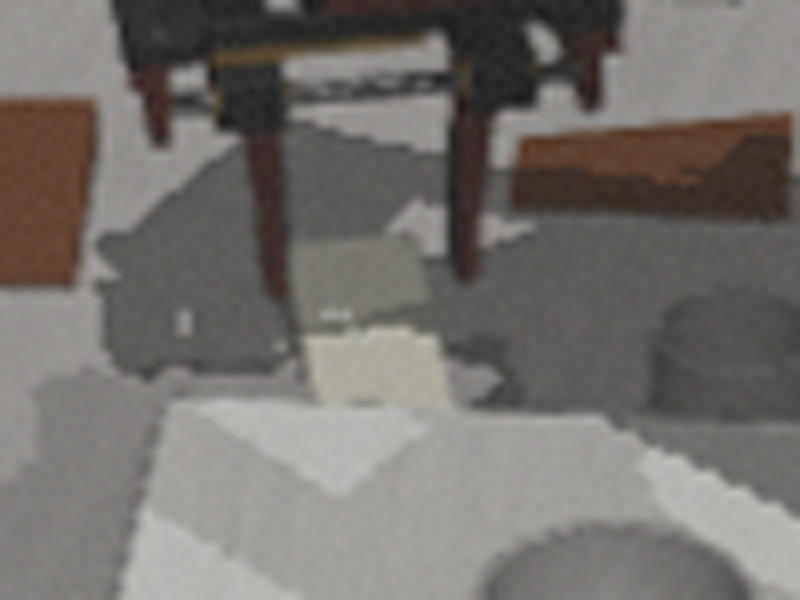

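Tip pixels (304,237) and (328,235) confirm that the reported z is about the tip height. The fingers straddle the wedge, so I'll go lower.

```bash

python3 -m creep '[[0,0,0.01,0,0,0,-0.4],[0,0,0.008,0,0,0,-0.4],[0,0,0.005,0,0,0,-0.4],[0,0,0,0,0,0,-0.4]]'
python3 f.py
python3 -m creep '[[0,0,0.002,0,0,0,-0.4],[0,0,0.002,0,0,0,-0.4],[0,0,0.002,0,0,0,-0.4],[0,0,0,0,0,0,-0.4]]'
python3 f.py
python3 -c "
from h import *
c=arm.read_camera('side');cv2.imwrite('pics/side9.png',c)
cv2.imwrite('pics/z10.png',cv2.resize(c[200:275,270:370],(800,600),interpolation=cv2.INTER_CUBIC))"
```

```text
time_s: 17.7
position: [0.604, -0.0967, 0.0141]
ee_rot: [-1.685, -2.649, 0.001]
wrist_force: [-0.7, 0.0, -0.3]
finger_gap: 0.0618
18.1 [ 0.6052 -0.0971  0.0158] meanF [-0.03 -0.01 -0.13]
time_s: 18.5
position: [0.6047, -0.0969, 0.0091]
ee_rot: [-1.685, -2.65, 0.0]
wrist_force: [-0.3, 0.4, -0.0]
finger_gap: 0.0614
18.9 [ 0.6051 -0.097   0.0095] meanF [0.09 0.27 0.02]
```

View pics/z10.png

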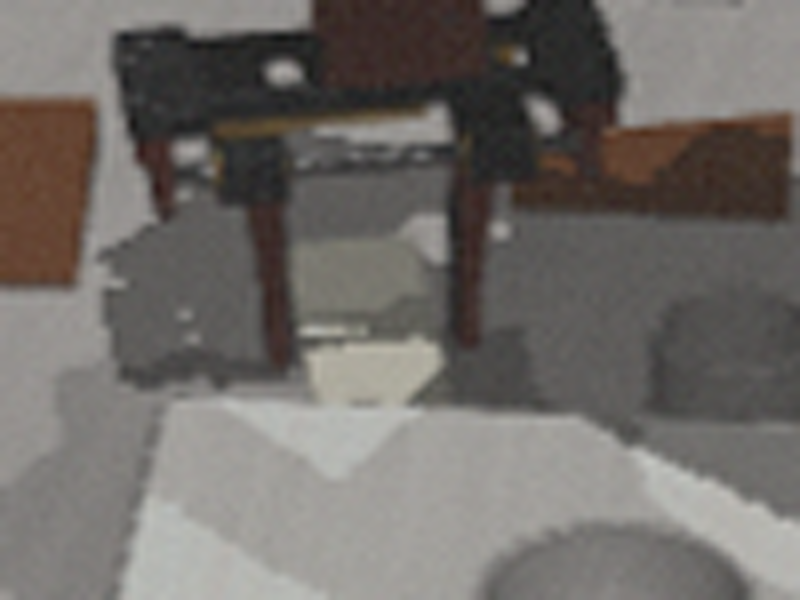

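```bash

python3 -m creep '[[0,0,0.002,0,0,0,-0.4],[0,0,0.0025,0,0,0,-0.4],[0,0,0,0,0,0,-0.23],[0,0,0,0,0,0,-0.23],[0,0,0,0,0,0,-0.23]]' 3
python3 f.py
python3 -m creep '[[0,0,0,0,0,0.08,-0.23],[0,0,0,0,0,0.08,-0.23],[0,0,0,0,0,0.08,-0.23],[0,0,0,0,0,0.08,-0.23]]'
python3 -m creep '[[0,0,0,0,0,0.08,-0.23],[0,0,0,0,0,0.08,-0.23],[0,0,0,0,0,0.08,-0.23],[0,0,0,0,0,0.06,-0.23],[0,0,0,0,0,0,-0.23]]'
python3 f.py
python3 -c "
from h import *
c=arm.read_camera('side');cv2.imwrite('pics/side10.png',c)
cv2.imwrite('pics/z11.png',cv2.resize(c[200:275,270:370],(800,600),interpolation=cv2.INTER_CUBIC))"
```

```text
time_s: 19.45
position: [0.605, -0.097, 0.0049]
ee_rot: [-1.686, -2.651, -0.0]
wrist_force: [-0.5, -0.3, -0.4]
finger_gap: 0.054
19.85 [ 0.605 -0.097  0.005] meanF [-0.02 -0.3  -0.26]
time_s: 20.25
position: [0.6051, -0.097, 0.005]
ee_rot: [-2.09, -2.345, -0.0]
wrist_force: [0.5, 0.2, -0.2]
finger_gap: 0.0537
time_s: 20.75
position: [0.605, -0.097, 0.005]
ee_rot: [-2.415, -2.01, -0.0]
wrist_force: [0.4, 0.5, 1.1]
finger_gap: 0.0538
21.15 [ 0.605  -0.0969  0.005 ] meanF [ 0.11 -0.21 -0.05]
```

View pics/z11.png

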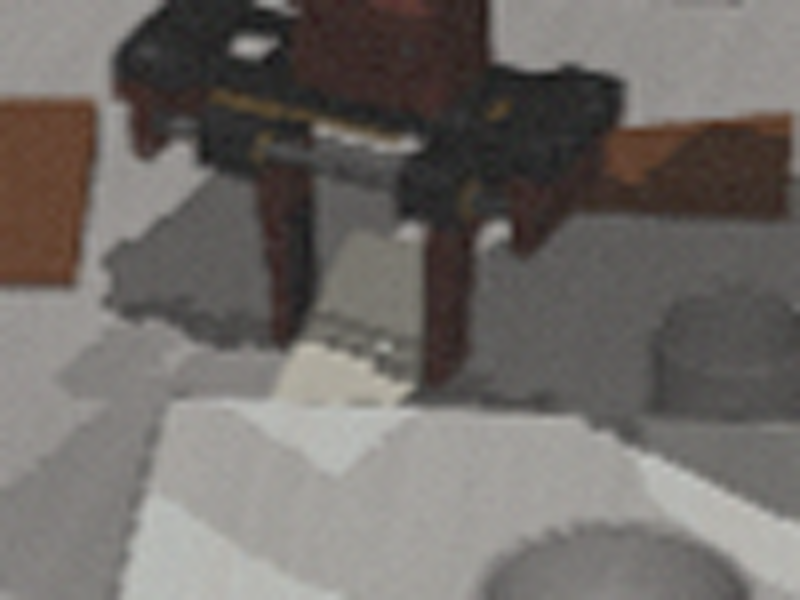

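```bash

python3 -m creep '[[0,0,0,0,0,0,-0.4],[0,0,0,0,0,0,-0.4],[0,0,-0.02,0,0,-0.08,-0.4],[0,0,-0.03,0,0,-0.08,-0.4],[0,0,-0.03,0,0,0,0.45],[-0.035,0,0,0,0,0,0.45],[-0.035,0,0,0,0,0,0.45],[-0.04,0,0,0,0,0,0.45]]'
python3 - <<'E'
from h import *
need(.605,-.19,.06,1.55)
c=arm.read_camera('side');cv2.imwrite('pics/side11.png',c)
t=arm.read_camera('top');cv2.imwrite('pics/top11.png',t)
cv2.imwrite('pics/z12.png',cv2.resize(c[200:275,270:370],(800,600),interpolation=cv2.INTER_CUBIC))
cv2.imwrite('pics/z13.png',cv2.resize(t[170:320,230:430],(800,600),interpolation=cv2.INTER_CUBIC))
E
```

```text
time_s: 22.0
position: [0.6027, -0.2074, 0.0855]
ee_rot: [2.244, 2.198, 0.001]
wrist_force: [0.5, -1.1, -0.3]
finger_gap: 0.0332
t 22.0 p [ 0.6027 -0.2074  0.0855] yaw 1.5504 F [ 0.51 -1.11 -0.27] gap 0.0332 q [-0.44  0.55  1.56  0.    1.02 -0.42]
shift tool [0.0175 0.0019 0.0255] turn z 0.0004 tilt [ 7.e-04 -0.e+00 -1.e+00]
```

View pics/z12.png

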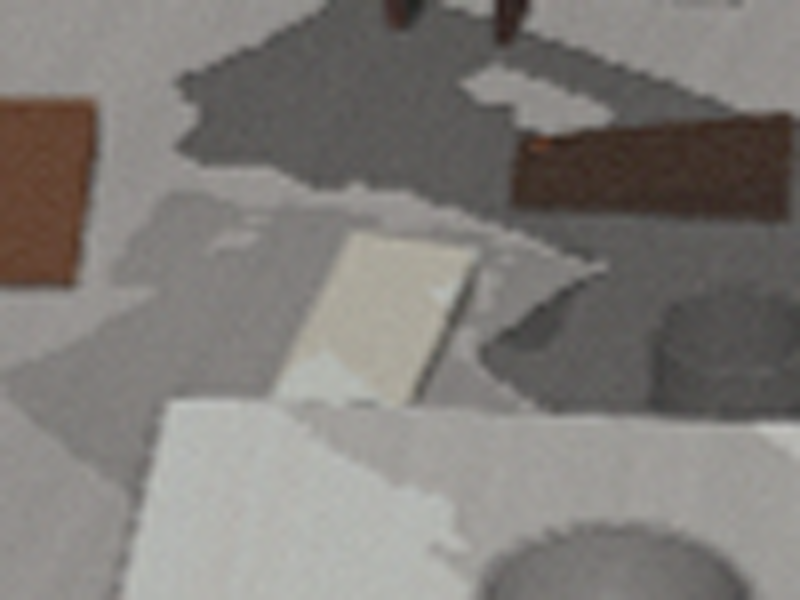

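View pics/z13.png

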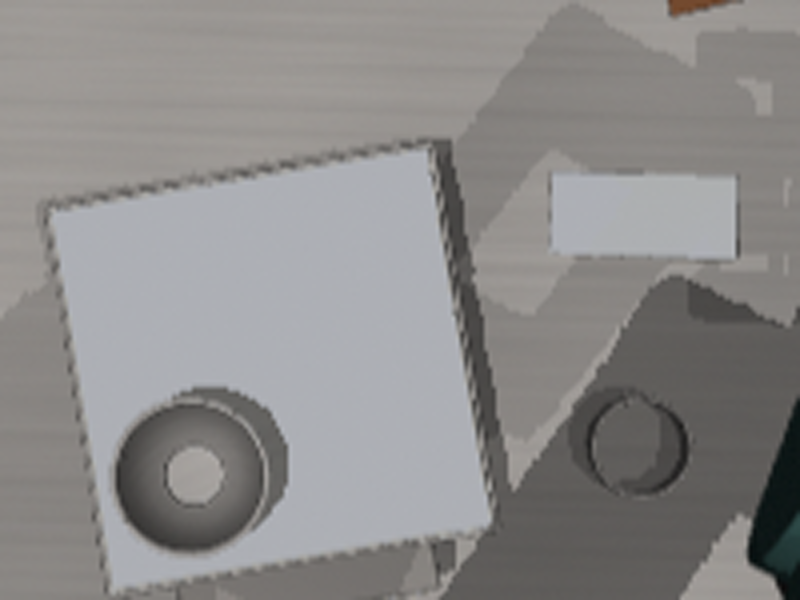

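The wedge now points at the short foot. Side view: wedge from (314,229) to (329,231) at its butt. Top view: wedge spans columns 368–414 and rows 213–235. Now I'll fit it.

```bash
python3 - <<'E'
from h import *
from scipy.optimize import minimize
im=cv2.imread("pics/top11.png");X0,Y0=358,203
g=im[203:245,358:425].astype(float).mean(2)
print(np.percentile(g,[5,50,95]))
m=(g>155).astype(np.uint8) if np.percentile(g,95)>165 else (g>140).astype(np.uint8)
n,l,st,_=cv2.connectedComponentsWithStats(m);k=1+st[1:,4].argmax();print(st[k]);m=(l==k).astype(np.uint8)
def cost(p):
    x,y,a=p;ca,sa=np.cos(a),np.sin(a)
    q=np.array([proj("top",[x+(ca*u-sa*v)/1e3,y+(sa*u+ca*v)/1e3,h/1e3]) for u,v,h in[(55,25,3),(55,-25,3),(-55,-25,20),(-55,25,20)]])
    q=((q-[X0,Y0]+.5)*16*8).round().astype(np.int32);A=np.zeros((42*8,67*8),np.uint8);cv2.fillPoly(A,[q],255,shift=4)
    A=cv2.resize(A,(67,42),interpolation=cv2.INTER_AREA)/255.
    return np.abs(A-m).sum()
s=[[.605,-.097,1.55],[.61,-.097,1.55],[.605,-.09,1.55],[.605,-.097,1.6]]
o=minimize(cost,s[0],method="Nelder-Mead",options=dict(initial_simplex=s));print("wedge",o.x.round(4),o.fun)
x,y,a=o.x
# scale fit: both cameras, platform corners
c11={"top":[(242.3,221.7),(338.2,206.6),(353,301),(258.5,316.8)]}
side=[(277.5,300.8),(291.2,251.0),(371,253.1),(370.3,304.7)] # from z4: (+x+y),(+x-y),(-x-y),(-x+y)
from scipy.optimize import least_squares
def res(p,cams):
    c=p[:2];R=np.array([[np.cos(p[2]),-np.sin(p[2])],[np.sin(p[2]),np.cos(p[2])]]);r=[]
    for i,kk in enumerate([(1,1),(1,-1),(-1,-1),(-1,1)]):
        w=(*(c+R@np.array(kk)*p[3]),.065)
        if "top" in cams:r+=list(proj("top",w)-c11["top"][i])
        if "side" in cams:r+=list(proj("side",w)-side[i])
    return r
for cams in(("top",),("side",),("top","side")):
    q=least_squares(res,[.507,.12,.188,.113],args=(cams,));p=q.x
    R=np.array([[np.cos(p[2]),-np.sin(p[2])],[np.sin(p[2]),np.cos(p[2])]]);f=p[:2]+R@[.085,-.085]
    d=f-[x,y];print(cams,p.round(4),"foot",f.round(4),"rms",np.sqrt(2*q.cost/len(q.fun)).round(2),"in wedge",(d@[np.cos(a),np.sin(a)]).round(4),(d@[-np.sin(a),np.cos(a)]).round(4))
for t in("corner_top","scale"):
    for n in("top","side"): print(n,t,[np.round(r["xyz"],4).tolist() for r in arm.place_of(n,t)[:2]])
E
```

```text
[127.         139.         176.33333333]
[  9  10  47  22 935]
wedge [ 0.6045 -0.0967  1.558 ] 45.45882352941177
('top',) [0.5078 0.1196 0.1871 0.1104] foot [0.6072 0.0519] rms 0.45 in wedge 0.1486 -0.0008
('side',) [0.5059 0.1262 0.2006 0.1107] foot [0.6062 0.0598] rms 0.63 in wedge 0.1565 0.0003
('top', 'side') [0.5074 0.1211 0.1918 0.1107] foot [0.607  0.0539] rms 0.94 in wedge 0.1506 -0.0006
top corner_top [[0.6036, 0.0578, 0.0593]]
side corner_top [[0.6112, 0.0567, 0.0669], [0.6066, 0.4516, -0.0017]]
top scale [[0.5087, 0.122, -0.0022]]
side scale [[0.5119, 0.1191, -0.0007]]
```

The alignment is within 1 mm laterally. Next I'll go down behind the butt with two fingers 24 mm apart, then push.

```bash

python3 -m creep '[[0,0.001,0.02,0,0,-0.008,0.45],[0,0,0.025,0,0,0,0.45],[0,0,0.02,0,0,0,0.45],[0,0,0.01,0,0,0,0.45],[0,0,0.003,0,0,0,0.45],[0,0,0,0,0,0,0.45]]'
python3 f.py
python3 -m creep '[[0.01,0,0,0,0,0,0.45],[0.01,0,0,0,0,0,0.45],[0.01,0,0,0,0,0,0.45],[0.005,0,0,0,0,0,0.45],[0,0,0,0,0,0,0.45]]'
python3 - <<'E'
from h import *
need(.604,-.162,.0075,1.558)
c=arm.read_camera('side');cv2.imwrite('pics/z14.png',cv2.resize(c[190:275,265:365],(700,595),interpolation=cv2.INTER_CUBIC))
E
```

```text
time_s: 22.9
position: [0.6037, -0.2063, 0.007]
ee_rot: [-2.236, -2.206, -0.0]
wrist_force: [-0.8, -0.7, 0.3]
finger_gap: 0.024
23.3 [ 0.6039 -0.2072  0.0075] meanF [-0.33  0.19 -0.09]
time_s: 23.8
position: [0.6039, -0.1706, 0.0069]
ee_rot: [-2.235, -2.207, 0.0]
wrist_force: [-0.1, -0.1, 0.2]
finger_gap: 0.0236
t 23.8 p [ 0.6039 -0.1706  0.0069] yaw 1.5582 F [-0.14 -0.07  0.18] gap 0.0236 q [-0.39  0.65  1.63  0.    0.86 -0.37]
shift tool [ 0.0086  0.     -0.0006] turn z 0.0002 tilt [-6.e-04  4.e-04 -1.e+00]
```

View pics/z14.png

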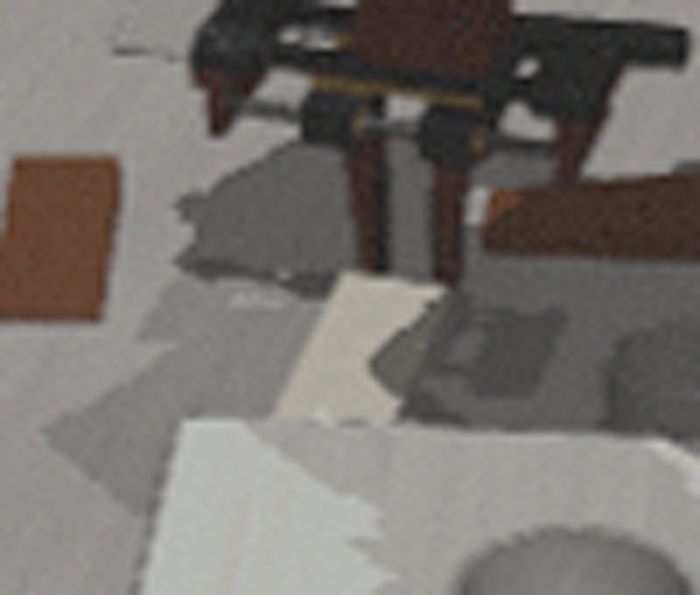

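Both fingertips stand just behind the butt, at crop (370,270) and (445,280). Pushing now.

```bash

python3 -m creep '[[0.003,0,0,0,0,0,0.45],[0.003,0,0,0,0,0,0.45],[0.003,0,0,0,0,0,0.45],[0.004,0,0,0,0,0,0.45],[0.005,0,0,0,0,0,0.45],[0.005,0,0,0,0,0,0.45],[0.005,0,0,0,0,0,0.45],[0.005,0,0,0,0,0,0.45]]'
python3 -m creep '[[0.005,0,0,0,0,0,0.45],[0.005,0,0,0,0,0,0.45],[0.005,0,0,0,0,0,0.45],[0.005,0,0,0,0,0,0.45],[0.005,0,0,0,0,0,0.45],[0.005,0,0,0,0,0,0.45],[0,0,0,0,0,0,0.45]]'
python3 - <<'E'
from h import *
need(.604,-.06,.0075,1.558)
c=arm.read_camera('side');cv2.imwrite('pics/side15.png',c);cv2.imwrite('pics/z15.png',cv2.resize(c[190:275,265:365],(700,595),interpolation=cv2.INTER_CUBIC))
E
```

```text
time_s: 24.65
position: [0.6045, -0.1385, 0.007]
ee_rot: [-2.237, -2.206, -0.0]
wrist_force: [0.2, -0.8, 0.5]
finger_gap: 0.0238
time_s: 25.35
position: [0.6048, -0.1082, 0.0069]
ee_rot: [-2.236, -2.206, -0.0]
wrist_force: [0.3, 0.1, -0.1]
finger_gap: 0.0239
t 25.35 p [ 0.6048 -0.1082  0.0069] yaw 1.5574 F [ 0.35  0.09 -0.06] gap 0.0239 q [-0.29  0.63  1.67  0.    0.84 -0.28]
shift tool [ 0.0482 -0.0015 -0.0006] turn z -0.0006 tilt [-3.e-04  4.e-04 -1.e+00]
```

View pics/z15.png

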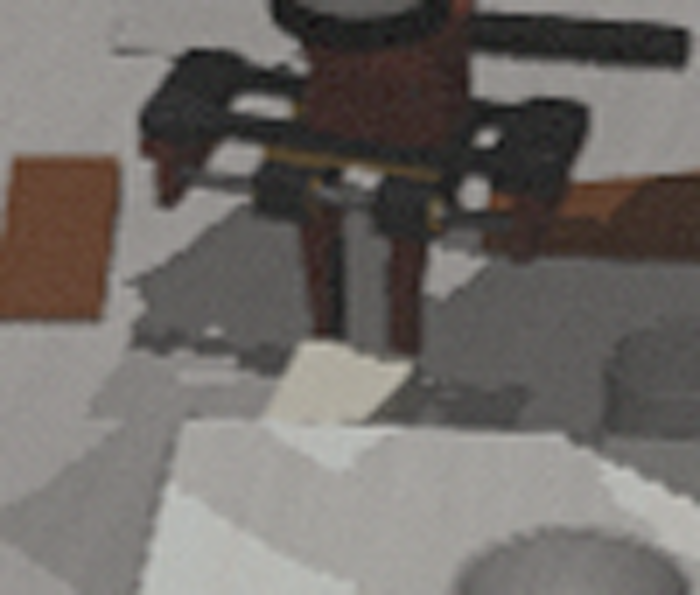

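```bash

python3 -m creep '[[0.004,0,0,0,0,0,0.45],[0.005,0,0,0,0,0,0.45],[0.005,0,0,0,0,0,0.45],[0.005,0,0,0,0,0,0.45],[0.005,0,0,0,0,0,0.45],[0.005,0,0,0,0,0,0.45],[0.003,0,0,0,0,0,0.45],[0.002,0,0,0,0,0,0.45]]'
python3 f.py
python3 -m creep '[[0.001,0,0,0,0,0,0.45],[0.001,0,0,0,0,0,0.45],[0.001,0,0,0,0,0,0.45],[0.001,0,0,0,0,0,0.45]]'
python3 f.py
python3 -m creep '[[0.001,0,0,0,0,0,0.45],[0.001,0,0,0,0,0,0.45],[0.001,0,0,0,0,0,0.45],[0.001,0,0,0,0,0,0.45]]'
python3 f.py
```

```text
time_s: 26.2
position: [0.6054, -0.0746, 0.007]
ee_rot: [-2.236, -2.206, -0.0]
wrist_force: [0.0, -0.8, 1.6]
finger_gap: 0.0243
26.6 [ 0.6054 -0.0751  0.0069] meanF [-0.13 -0.25  0.14]
time_s: 27.0
position: [0.6055, -0.0709, 0.007]
ee_rot: [-2.237, -2.206, -0.0]
wrist_force: [0.2, 0.3, -0.8]
finger_gap: 0.024
27.4 [ 0.6055 -0.071   0.007 ] meanF [-0.09 -0.3  -0.12]
time_s: 27.8
position: [0.6056, -0.0669, 0.007]
ee_rot: [-2.237, -2.206, -0.0]
wrist_force: [-0.2, -0.3, -0.6]
finger_gap: 0.0242
28.2 [ 0.6055 -0.0669  0.0069] meanF [ 0.22 -0.06 -0.11]
```

```bash

python3 -m creep '[[0.001,0,0,0,0,0,0.45],[0.001,0,0,0,0,0,0.45],[0.001,0,0,0,0,0,0.45],[0.001,0,0,0,0,0,0.45],[0.001,0,0,0,0,0,0.45],[0.001,0,0,0,0,0,0.45]]'
python3 f.py
python3 -m creep '[[0.001,0,0,0,0,0,0.45],[0.001,0,0,0,0,0,0.45],[0.001,0,0,0,0,0,0.45]]'
python3 f.py
python3 -m creep '[[0.001,0,0,0,0,0,0.45],[0.001,0,0,0,0,0,0.45]]'
python3 f.py
python3 - <<'E'
from h import *
c=arm.read_camera('side');cv2.imwrite('pics/side16.png',c);cv2.imwrite('pics/z16.png',cv2.resize(c[190:325,250:410],(700,595),interpolation=cv2.INTER_CUBIC))
E
```

```text
time_s: 28.8
position: [0.6056, -0.0609, 0.0069]
ee_rot: [-2.237, -2.206, -0.0]
wrist_force: [-0.1, -0.5, 0.1]
finger_gap: 0.0242
29.2 [ 0.6056 -0.061   0.007 ] meanF [ 0.06 -0.17 -0.13]
time_s: 29.5
position: [0.6057, -0.058, 0.007]
ee_rot: [2.237, 2.206, 0.0]
wrist_force: [0.2, -1.0, -0.5]
finger_gap: 0.0245
29.9 [ 0.6056 -0.058   0.0069] meanF [ 0.07 -0.23  0.05]
time_s: 30.1
position: [0.6057, -0.056, 0.007]
ee_rot: [-2.237, -2.206, 0.0]
wrist_force: [0.1, -0.8, 0.9]
finger_gap: 0.0241
30.5 [ 0.6057 -0.0559  0.007 ] meanF [ 0.08 -0.01 -0.02]
```

View pics/z16.png

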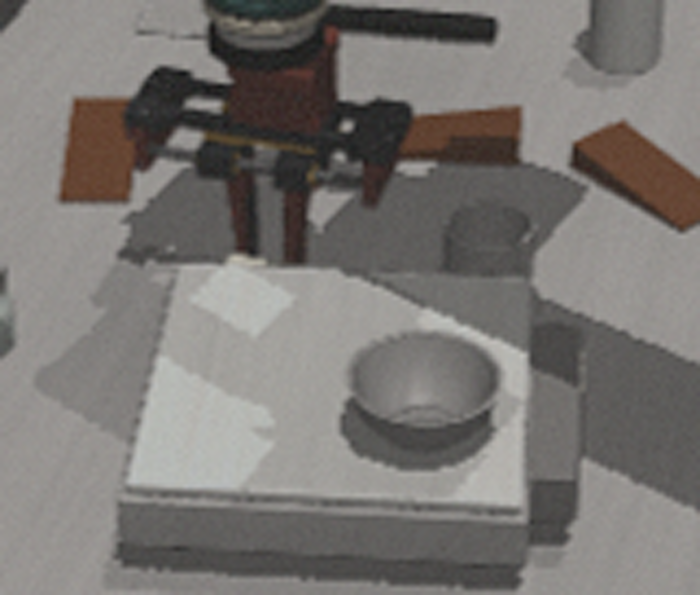

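The wedge is being carried under the scale's edge, with the fingers straight behind it and the scale still level. Going on in 1 mm steps.

```bash

python3 -m creep '[[0.001,0,0,0,0,0,0.45],[0.001,0,0,0,0,0,0.45]]';python3 f.py
python3 -m creep '[[0.001,0,0,0,0,0,0.45],[0.001,0,0,0,0,0,0.45]]';python3 f.py
python3 -m creep '[[0.001,0,0,0,0,0,0.45],[0,0,0,0,0,0,0.45]]';python3 f.py
```

```text
time_s: 30.75
position: [0.6057, -0.054, 0.007]
ee_rot: [-2.237, -2.206, 0.0]
wrist_force: [-0.4, -0.7, 0.9]
finger_gap: 0.0241
31.15 [ 0.6057 -0.0539  0.007 ] meanF [-0.1  -0.26  0.07]
time_s: 31.35
position: [0.6058, -0.052, 0.007]
ee_rot: [-2.237, -2.206, -0.0]
wrist_force: [0.9, -0.2, -0.1]
finger_gap: 0.0241
31.75 [ 0.6057 -0.0519  0.007 ] meanF [ 0.06 -0.07 -0.  ]
time_s: 31.95
position: [0.6058, -0.0509, 0.007]
ee_rot: [-2.237, -2.206, -0.0]
wrist_force: [0.1, 0.6, -0.4]
finger_gap: 0.0242
32.35 [ 0.6058 -0.051   0.007 ] meanF [-0.11  0.23 -0.06]
```

```bash

python3 -m creep '[[0.001,0,0,0,0,0,0.45],[0,0,0,0,0,0,0.45]]';python3 f.py
```

```text
time_s: 32.55
position: [0.6058, -0.0499, 0.007]
ee_rot: [-2.237, -2.206, -0.0]
wrist_force: [0.7, -0.6, 0.4]
finger_gap: 0.0241
32.95 [ 0.6058 -0.05    0.007 ] meanF [ 0.43 -0.14  0.14]
```

```bash

python3 -m creep '[[0.001,0,0,0,0,0,0.45],[0,0,0,0,0,0,0.45]]';python3 f.py
python3 -m creep '[[0.001,0,0,0,0,0,0.45],[0,0,0,0,0,0,0.45]]';python3 f.py
```

```text
time_s: 33.15
position: [0.6058, -0.0489, 0.007]
ee_rot: [-2.237, -2.206, -0.0]
wrist_force: [-0.1, -0.4, -0.7]
finger_gap: 0.0241
33.55 [ 0.6058 -0.0489  0.0069] meanF [-0.01 -0.38 -0.14]
time_s: 33.75
position: [0.6058, -0.0479, 0.007]
ee_rot: [-2.237, -2.206, -0.0]
wrist_force: [0.2, -0.1, -0.8]
finger_gap: 0.0243
34.15 [ 0.6058 -0.048   0.007 ] meanF [-0.17 -0.21 -0.17]
```

```bash

python3 -m creep '[[0.001,0,0,0,0,0,0.45],[0,0,0,0,0,0,0.45]]';python3 f.py
```

```text
time_s: 34.35
position: [0.6058, -0.0469, 0.0069]
ee_rot: [-2.237, -2.206, -0.0]
wrist_force: [-0.3, -0.1, -0.5]
finger_gap: 0.0239
34.75 [ 0.6058 -0.0469  0.007 ] meanF [-0.12 -0.17  0.01]
```

```bash

python3 -m creep '[[0.001,0,0,0,0,0,0.45],[0,0,0,0,0,0,0.45]]';python3 f.py
```

```text
time_s: 34.95
position: [0.6058, -0.0459, 0.0069]
ee_rot: [-2.237, -2.206, -0.0]
wrist_force: [0.3, -0.6, -0.2]
finger_gap: 0.0245
35.35 [ 0.6058 -0.046   0.0069] meanF [-0.35 -0.16  0.19]
```

```bash
sed -i 's/range(8)/range(4)/' f.py
python3 -m creep '[[0.001,0,0,0,0,0,0.45],[0,0,0,0,0,0,0.45]]';python3 f.py
python3 -m creep '[[0.001,0,0,0,0,0,0.45],[0,0,0,0,0,0,0.45]]';python3 f.py
```

```text
time_s: 35.55
position: [0.6058, -0.0449, 0.007]
ee_rot: [-2.237, -2.206, -0.0]
wrist_force: [-0.3, 0.3, 1.0]
finger_gap: 0.0243
35.75 [ 0.6058 -0.045   0.007 ] meanF [-0.02 -0.31  0.34]
time_s: 35.95
position: [0.6059, -0.0439, 0.007]
ee_rot: [-2.237, -2.206, -0.0]
wrist_force: [1.0, -0.5, -0.8]
finger_gap: 0.0239
36.15 [ 0.6058 -0.0439  0.007 ] meanF [-0.02 -0.35 -0.6 ]
```

```bash

python3 -m creep '[[0.001,0,0,0,0,0,0.45],[0,0,0,0,0,0,0.45]]';python3 f.py
```

```text
time_s: 36.35
position: [0.6059, -0.0429, 0.007]
ee_rot: [-2.237, -2.206, -0.0]
wrist_force: [-0.1, -1.2, -0.4]
finger_gap: 0.0243
36.55 [ 0.6059 -0.0429  0.007 ] meanF [ 0.12 -0.53  0.1 ]
```

```bash

python3 -m creep '[[0.001,0,0,0,0,0,0.45],[0,0,0,0,0,0,0.45]]';python3 f.py
python3 - <<'E'
from h import *
c=arm.read_camera('side');cv2.imwrite('pics/side17.png',c);cv2.imwrite('pics/z17.png',cv2.resize(c[190:325,250:410],(700,595),interpolation=cv2.INTER_CUBIC))
E
```

```text
time_s: 36.75
position: [0.6059, -0.0419, 0.007]
ee_rot: [-2.237, -2.206, -0.0]
wrist_force: [0.1, -1.0, -0.5]
finger_gap: 0.0242
36.95 [ 0.6059 -0.0419  0.007 ] meanF [ 0.3  -0.28 -0.21]
```

View pics/z17.png

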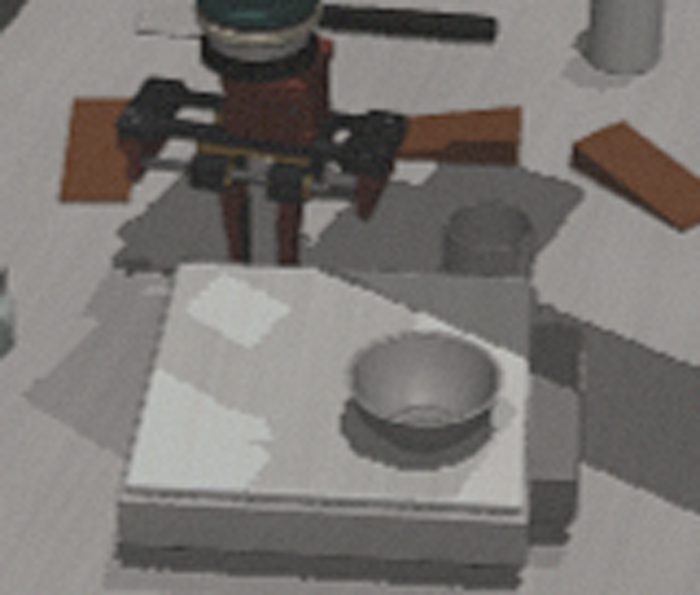

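```bash

python3 -m creep '[[0.001,0,0,0,0,0,0.45],[0,0,0,0,0,0,0.45]]';python3 f.py
```

```text
time_s: 37.2
position: [0.6059, -0.0409, 0.007]
ee_rot: [-2.237, -2.206, -0.0]
wrist_force: [0.6, 0.1, 0.7]
finger_gap: 0.024
37.4 [ 0.6059 -0.0409  0.007 ] meanF [ 0.26 -0.34  0.14]
```

```bash

python3 -m creep '[[0.001,0,0,0,0,0,0.45],[0,0,0,0,0,0,0.45]]';python3 f.py
```

```text
time_s: 37.6
position: [0.6059, -0.0399, 0.007]
ee_rot: [-2.237, -2.206, -0.0]
wrist_force: [-0.7, -0.5, -0.9]
finger_gap: 0.0245
37.8 [ 0.6059 -0.0399  0.007 ] meanF [ 0.06 -0.09 -0.17]
```

```bash

python3 -m creep '[[0.001,0,0,0,0,0,0.45],[0,0,0,0,0,0,0.45]]';python3 f.py
```

```text
time_s: 38.0
position: [0.6059, -0.0389, 0.007]
ee_rot: [-2.237, -2.206, -0.0]
wrist_force: [-0.3, -0.6, 0.6]
finger_gap: 0.0239
38.2 [ 0.606 -0.039  0.007] meanF [ 0.2  -0.31 -0.04]
```

```bash

python3 -m creep '[[0.001,0,0,0,0,0,0.45],[0,0,0,0,0,0,0.45]]';python3 f.py
```

```text
time_s: 38.4
position: [0.606, -0.0381, 0.007]
ee_rot: [2.237, 2.206, -0.0]
wrist_force: [1.0, -1.0, -0.1]
finger_gap: 0.0241
38.6 [ 0.606 -0.038  0.007] meanF [ 0.4  -0.79 -0.44]
```

```bash

python3 -m creep '[[0.001,0,0,0,0,0,0.45],[0,0,0,0,0,0,0.45]]';python3 f.py
```

```text
time_s: 38.8
position: [0.606, -0.0371, 0.007]
ee_rot: [2.237, 2.206, -0.0]
wrist_force: [0.8, -1.6, 0.2]
finger_gap: 0.0243
39.0 [ 0.606  -0.0371  0.007 ] meanF [ 0.05 -1.85 -0.42]
```

```bash

python3 -m creep '[[0.001,0,0,0,0,0,0.45],[0,0,0,0,0,0,0.45]]';python3 f.py
```

```text
time_s: 39.2
position: [0.6061, -0.0361, 0.007]
ee_rot: [2.237, 2.206, -0.0]
wrist_force: [-0.4, -2.6, -1.0]
finger_gap: 0.0242
39.4 [ 0.606  -0.0361  0.007 ] meanF [-0.42 -3.21 -0.76]
```

The force ramps −0.8 → −1.9 → −3.2 N, clearly above sliding friction, so the ball has stopped the wedge and it is snug. I'll back off.

```bash

python3 -m creep '[[-0.003,0,0,0,0,0,0.45],[-0.01,0,0,0,0,0,0.45],[-0.03,0,0,0,0,0,0.45],[-0.03,0,-0.01,0,0,0,0.45],[0,0,-0.045,0,0,0,0.45],[0,0,-0.035,0,0,0,1],[0,0,0,0,0,0,1]]'
python3 - <<'E'
from h import *
need(.607,.056,.09,1.558)
c=arm.read_camera('side');cv2.imwrite('pics/z18.png',cv2.resize(c[190:325,250:410],(700,595),interpolation=cv2.INTER_CUBIC))
t=arm.read_camera('top');cv2.imwrite('pics/top18.png',t);cv2.imwrite('pics/z19.png',cv2.resize(t[170:320,230:430],(800,600),interpolation=cv2.INTER_CUBIC))
E
```

```text
time_s: 40.1
position: [0.6086, -0.1107, 0.1019]
ee_rot: [2.233, 2.199, 0.008]
wrist_force: [0.7, 0.1, 0.0]
finger_gap: 0.0119
t 40.1 p [ 0.6086 -0.1107  0.1019] yaw 1.5558 F [0.69 0.14 0.04] gap 0.0119 q [-0.29  0.51  1.6   0.    1.02 -0.28]
shift tool [ 0.1667 -0.0042  0.0116] turn z -0.0022 tilt [ 0.0087 -0.0019 -1.    ]
```

View pics/z18.png

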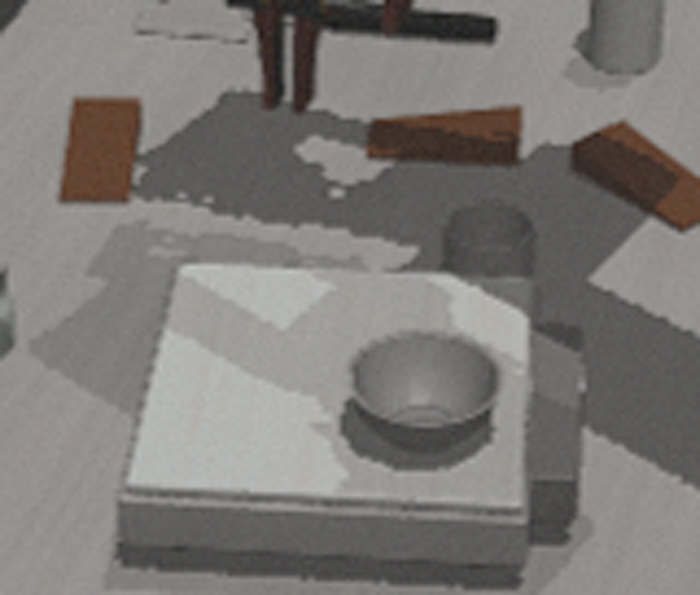

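View pics/z19.png

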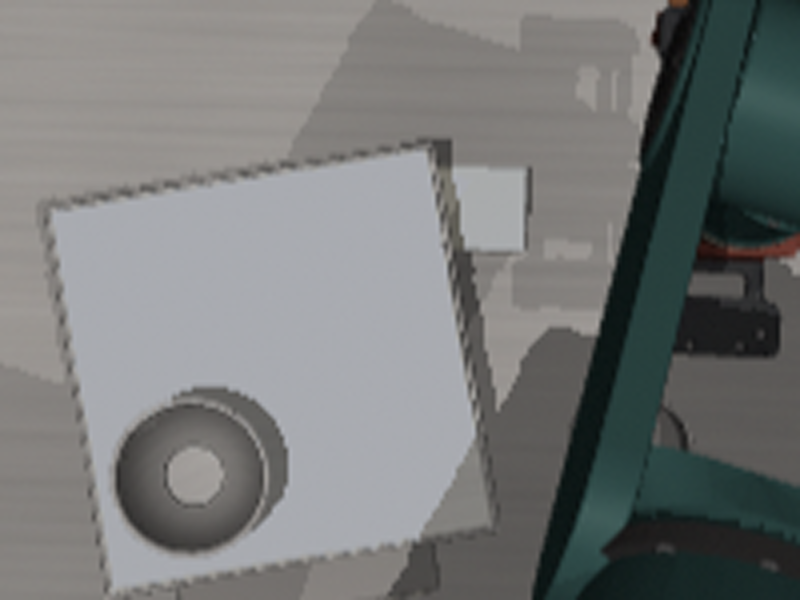

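The scale is level and unmoved. The wedge's butt shows at top px (362,222), straight in line with the foot. Now the check press.

```bash

python3 -m creep '[[0.042,0,0,0,0,0,1],[0.042,0,0,0,0,0,1],[0.042,0,0,0,0,0,1],[0.04,0,0,0,0,0,1],[0,0,0.015,0,0,0,1],[0,0,0.005,0,0,0,1],[0,0,0,0,0,0,1]]'
python3 - <<'E'
from h import *
print("butt",ray("top",362,222.4,.02), "edges",ray("top",361.7,211.8,.02),ray("top",361.5,232.8,.02))
need(.607,.056,.066,1.558)
E
```

```text
time_s: 40.9
position: [0.6053, 0.0568, 0.0748]
ee_rot: [-2.234, -2.204, 0.005]
wrist_force: [-0.3, -0.3, 0.7]
finger_gap: 0.0007
butt [ 0.60460601 -0.02854642  0.02      ] edges [ 0.63000839 -0.0273228   0.02      ] [ 0.57969507 -0.02784915  0.02      ]
t 40.9 p [0.6053 0.0568 0.0748] yaw 1.557 F [-0.29 -0.28  0.67] gap 0.0007 q [-0.02  0.54  1.64 -0.    0.97 -0.01]
shift tool [-0.0008  0.0017  0.0088] turn z -0.001 tilt [-0.0046  0.     -1.    ]
```

```bash

python3 -m creep '[[0,0,0.003,0,0,0,1],[0,0,0.003,0,0,0,1],[0,0,0.001,0,0,0,1],[0,0,0,0,0,0,1]]';python3 f.py
python3 -m creep '[[0,0,0.001,0,0,0,1],[0,0,0.001,0,0,0,1],[0,0,0,0,0,0,1]]';python3 f.py
```

```text
time_s: 41.3
position: [0.6073, 0.0565, 0.07]
ee_rot: [-2.238, -2.205, -0.0]
wrist_force: [1.1, 0.2, 0.3]
finger_gap: 0.0002
41.5 [0.6075 0.0569 0.0702] meanF [ 0.12  0.54 -0.4 ]
time_s: 41.8
position: [0.6072, 0.057, 0.0678]
ee_rot: [-2.237, -2.206, 0.0]
wrist_force: [0.4, -0.6, 0.1]
finger_gap: 0.0006
42.0 [0.6073 0.057  0.0679] meanF [ 0.32 -0.48 -0.17]
```

```bash

python3 -m creep '[[0,0,0.001,0,0,0,1],[0,0,0,0,0,0,1]]';python3 f.py
```

```text
time_s: 42.2
position: [0.6072, 0.057, 0.0669]
ee_rot: [-2.237, -2.206, 0.0]
wrist_force: [0.1, 0.3, -0.4]
finger_gap: 0.0004
42.4 [0.6073 0.057  0.067 ] meanF [ 0.27 -0.06 -0.09]
```

```bash

python3 -m creep '[[0,0,0.001,0,0,0,1],[0,0,0,0,0,0,1]]';python3 f.py
```

```text
time_s: 42.6
position: [0.6075, 0.057, 0.0666]
ee_rot: [2.237, 2.206, 0.0]
wrist_force: [-1.1, 0.4, 4.6]
finger_gap: 0.0004
42.8 [0.6074 0.057  0.0666] meanF [-1.21 -0.03  5.16]
```

```bash

python3 -m creep '[[0,0,0.001,0,0,0,1],[0,0,0,0,0,0,1]]';python3 f.py
```

```text
time_s: 43.0
position: [0.6075, 0.057, 0.0664]
ee_rot: [2.236, 2.206, 0.001]
wrist_force: [-2.4, -0.7, 12.3]
finger_gap: 0.0007
43.2 [0.6075 0.057  0.0664] meanF [-2.69  0.17 11.93]
```

```bash

python3 -m creep '[[0,0,0.0005,0,0,0,1],[0,0,0,0,0,0,1]]';python3 f.py
```

```text
time_s: 43.4
position: [0.6076, 0.057, 0.0663]
ee_rot: [2.236, 2.205, 0.001]
wrist_force: [-3.7, 0.5, 15.3]
finger_gap: 0.0006
43.6 [0.6076 0.057  0.0663] meanF [-4.68 -0.29 15.21]
```

It's firm: 15 N on the corner with only 0.3 mm of give, where 2 N rocked it before. Releasing and retreating.

```bash

python3 -m creep '[[0,0,-0.002,0,0,0,1],[0,0,-0.002,0,0,0,1],[0,0,-0.006,0,0,0,1],[0,0,-0.03,0,0,0,1],[0,0,-0.04,0,0,0,1],[-0.04,0,-0.02,0,0,0,1],[-0.045,0,0,0,0,0,1],[-0.045,0,0,0,0,0,1]]'
python3 -m creep '[[-0.045,0,0,0,0,0,1],[-0.045,0,0,0,0,0,1],[0,0,0,0,0,0,1]]'
python3 - <<'E'
from h import *
c=arm.read_camera('side');cv2.imwrite('pics/side20.png',c)
t=arm.read_camera('top');cv2.imwrite('pics/top20.png',t);cv2.imwrite('pics/z20.png',cv2.resize(t[170:320,230:430],(800,600),interpolation=cv2.INTER_CUBIC))
a=cv2.imread('pics/side0.png')
cv2.imwrite('pics/z21.png',np.vstack([cv2.resize(k[235:330,255:405],(470,298),interpolation=cv2.INTER_CUBIC) for k in(a,c)]))
E
```

```text
time_s: 44.4
position: [0.6062, -0.0741, 0.1659]
ee_rot: [2.234, 2.206, 0.002]
wrist_force: [0.3, 0.4, 0.4]
finger_gap: 0.0007
time_s: 44.7
position: [0.6045, -0.1687, 0.1647]
ee_rot: [2.24, 2.199, -0.002]
wrist_force: [-0.4, -0.1, 0.1]
finger_gap: 0.0007
```

View pics/z20.png

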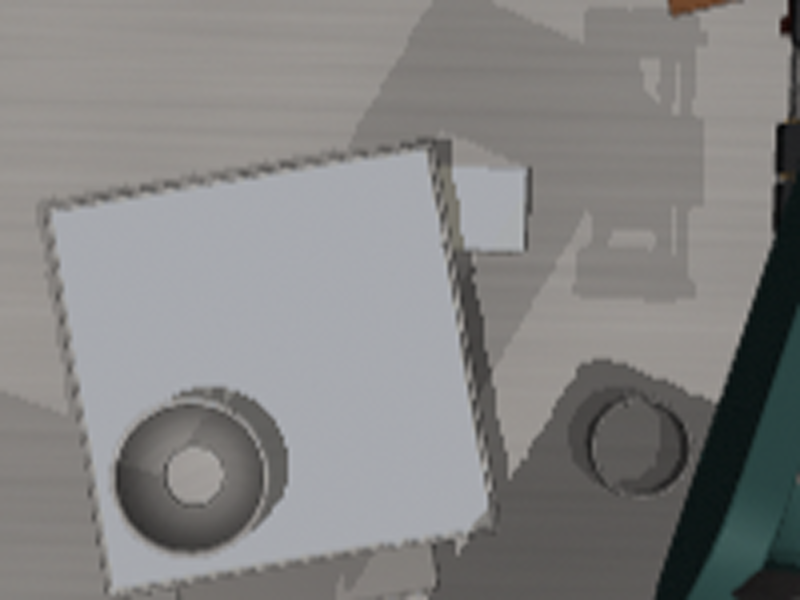

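View pics/z21.png

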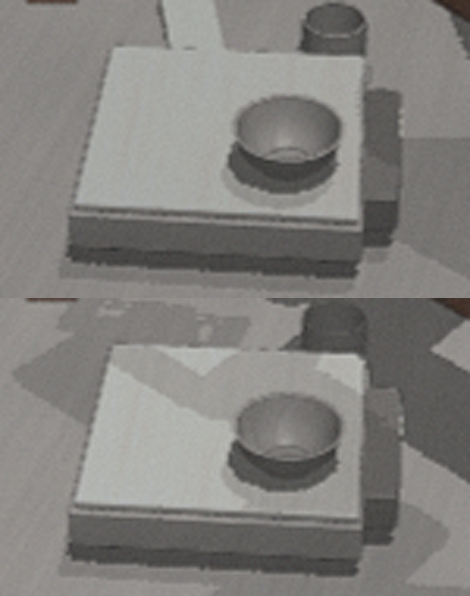

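The scale, bowl and cutter are unmoved from the start, and the scale's edges match the first picture. The wedge stays in place, with its butt at top px (362,222), and the robot touches nothing. Handing in.

```bash
python3 -c "
from cell import arm
print(arm.finish_job(),arm.get_state()['time_s'])"
```

```text
the job is handed in; nothing more can be done
the job is handed in; nothing more can be done
```

The scale no longer rocks at its short-foot corner, and the job was handed in at about 45 s. No verdict was reported.

1. **First press:** about 2 N on the corner rocked the scale down roughly 6 mm, until the short foot met the table. It tipped back when released.
2. **Wedge:** I turned the white wedge between the open fingers and pushed its butt along the table. The push force rose clearly, from about 0.3 N to 3.2 N, as the foot stopped it. Then I backed off.
3. **Second press:** about 15 N gave only 0.3 mm of movement. That is well above the 2 N needed and under the 30 N limit.

In the last pictures the scale, bowl and cutter are where they started. The wedge is in line with the foot within about 1–2 mm, and the robot is clear of everything.

**Disagreements:**
- **Fingertip height:** the tips behaved as if level with the reported tool point, not 22 mm ahead of it. I went by contact and pictures instead.
- **Foot position:** the two cameras disagreed by 6–8 mm along y, so I judged how far to push the wedge by force.
- **Tilt and ball gap:** I could not measure these directly. That the scale is level and the wedge snug comes from the forces and pictures.

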